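# Load a glass tile white face up in a stencil jig and shut the stencil

## Task

Take the blue-backed glass tile out of its rack and lay it in the pocket of the stencil jig with its white enamelled face up, setting it down rather than dropping it. Then swing the steel stencil fully shut over it without slamming it; leave the amber-backed tile, jars, bowl, cap, brush and sifter where they are.

Things in the scene. Friction and masses are not known exactly. Their poses are not given: they have to be found in the camera images.
- blue_tile: Glass tile 100 x 60 x 10 mm, 0.15 kg: one broad face white, the other and the edges deep blue. Starts leaning 35 deg back from upright in a rack, white face up towards the robot. Origin: centre of its lower 60 mm edge. z along the 100 mm length (up the tile), y the 60 mm width, x the thickness; -x points out of the WHITE face. Its side edges overhang the rack by 12 mm; grip it across the 60 mm.
- blue_tile_center (a point): Centre of the blue-backed tile, 50 mm along its z from its origin; same axes.
- amber_tile: A second tile, same size, axes and white face but amber-orange back and edges, standing in the other rack. Leave it alone.
- rack_a: Dark wooden easel rack that holds the blue-backed tile: foot 90 (x) x 50 x 10 mm, and a back rest 36 mm wide and 70 mm long leaning 35 deg back (to +x, away from the robot) with a ledge and an 8 mm front lip, 2 mm clear of the tile. Fixed. Origin: on the table below the tile's lower edge, which is 25 mm above the table. Lift the tile up and off.
- rack_b: The same rack, holding the amber-backed tile. Fixed. The two racks may have changed places.
- jig: Stencil jig, fixed: base 190 (x) x 150 x 10 mm, origin under its centre, x towards the hinge on the far side. Pocket 104 (x) x 64 mm on a plinth 34 mm wide, floor 45 mm above the table. Corner fences rise 6 mm above that floor, 5 mm thick at the ends, 8 at the sides. The sides are open for the middle 76 mm, where the tile overhangs the plinth by 13 mm and fingers pass down beside it.
- pocket (a point): Centre of the pocket floor, 45 mm above the table, axes as the jig's. A seated tile's centre is 5 mm above this point.
- stencil (a joint): Angle of the steel stencil leaf (rad): 0 shut (level over the pocket, its underside 2.5 mm above a seated tile), growing as it opens upward and away from the robot, 1.57 upright, 1.9 the stop. A stiff hinge: it stays where it is left. About 3 N at the bar moves it.
- stencil_hinge (a point): Middle of the leaf's hinge axis, which runs along the jig's y, 70 mm beyond the pocket's centre in the jig's x and 60 mm above the table.
- stencil_bar (a point): Middle of the red round bar at the leaf's free edge, 10 mm thick, 90 mm long along the jig's y, 165 mm from the hinge axis, on two arms 80 mm apart; clear gap of 33 mm between bar and leaf plate (127 x 128 x 3 mm). Shut, the bar is 60 mm above the table, 95 mm from the pocket's centre towards the robot.
- jar_pink: Closed jar of pink glass grains, white cap, 60 mm across, 90 mm tall. Origin under its centre. Leave alone.
- jar_teal: Open-topped teal jar, 60 mm across, 78 mm tall. Leave alone.
- jar_red: Closed jar of red glass grains, white cap, 60 mm across, 90 mm tall. Leave alone.
- bowl: Blue ceramic bowl, 90 mm across, 45 mm tall. Leave alone.
- jar_cap: Loose white jar cap lying on the table, 57 mm across, 16 mm tall. Leave alone.
- brush: Wooden brush lying on the table, 170 mm long. Leave alone.
- sifter: Small round steel sifter with a rod handle, 68 mm across, 22 mm tall, lying on the table. Leave alone.

How it is judged:
By the outcome, as a careful person would: the job done as asked, in the order asked, and still so for the second after the job is handed in, with the robot touching nothing.
It also fails if it takes over 72 s, if anything falls off the work surface, if the arm or the gripper's body presses on something with over 40 N, if the wrist force passes 120 N, or if a joint passes its speed limit or range.

## Robot

A 6-joint arm with a two-finger parallel gripper is mounted at the origin on the work surface. World frame = base frame: x ahead of the robot, y to its left, z up, the work surface at z = 0. Lengths are in mm, angles in rad, forces in N, time in s.
With the tool pointing down it reaches from about 275 to 725 mm from the base axis. Payload 5.6 kg.
Tool frame: the origin (TCP) lies midway between the tips of the shut fingers; the grasp point (between the pads) lies 19 mm behind it; z points along the fingers, y is the line along which they close (so a half turn about z gives the same grasp; the last joint's range is limited). The gripper opens to 85 mm and grips with 20 to 120 N. Pads are 22 mm wide; open, the fingers measure 114 mm over their backs; the gripper's body (76 mm by 85 mm) begins 54 mm behind the grasp point. The pads swing forward as they close: fully open they stand 13 mm farther back than shut.
Start: joints at [-0.953, 0.255, 0.108, 0, -1.424, -0.285], TCP at [179.699, -519.809, 231.283] pointing down, gripper open.
Joint ranges: [-2.95, 2.95], [-1.21, 1.97], [-1.09, 1.5], [-2.87, 1.71], [-2.94, -0.07], [-3.05, 3.05]. Speed limits (rad/s): [2.57, 2.57, 3.14, 3.14, 3.14, 3.14].

## Interface

Orientations are given as a unit quaternion [x, y, z, w].
In Python, from workcell import r gives the robot as it stands.
- The arm moves only by the tool step_arm, never from a script. Its argument "increments" is a list of rows, each a list of 3 entries, a list of its own where there are three numbers: the shift along the tool's x, y, z each as a share of 0.6 m, from -1 to 1, then the turn, a rotation vector about the tool's x, y, z each as a share of 180 degrees, from -1 to 1, then the finger opening in mm, from 0 to 85.4. A call has 1 to 12 rows; each row is the pose to reach, as a shift and turn from the pose commanded when the call began, along the tool's axes at that moment, turning the shorter way round; what a row does not reach only later rows make up. A row lasts 1/10 s, in which the tool goes at most 50 mm and 8.59 degrees, less where a joint would pass 70% of its speed; a pose out of reach is approached as far as the arm can. A call with a number of a shift or a turn outside -1 to 1 is refused whole. A call with a gripper value outside its range is refused whole. The fingers move at their own pace and stop on an object; "grip_force" is the grip in N (left out, the last holds). Time passes only in rows, so rows that repeat a pose let the fingers close. It gives the time, the measured TCP pose, the force, the opening and the grip force at its end, in the units of the state.
- r.get_state(): the state, without advancing time (a new reading comes with each control period).
- r.capture(name): name is "scene" or "side" or "wrist"; returns the picture (384x512x3 uint8, blue, green, red); there is no depth.
- r.get_calibration(name): a dict with "fx", "fy", "cx", "cy" (pixels), "origin" and "attitude" of the camera in the world. Camera axes: x right, y up, looking along -z (the intrinsics and any distortion apply to the point x, -y, -z); pixel columns grow to the right and rows downward; lengths in mm; the calibration is good to about 2 mm. A picture is of the moment at which its call begins: read the wrist's pose just before it. get_calibration takes no time and is no camera call; for the wrist camera it gives the pose at the moment of the call.
- r.hand_in(): hands the job in; it is judged then, once.
The state is a dict: "time_s": time; "joint_pos": joint angles; "dq": joint speeds; "effort": joint torques, N m; "ee_pos": TCP position; "ee_rot": TCP orientation; "wrist_force": force on the tool from outside, world axes, zero at the start; "moment": the same for the moment, N m; "width": finger opening in mm; "grasp_force": force on a finger pad.
Only numpy, scipy, OpenCV 4.12 (cv2) and the standard library are available. Lean on these libraries where they do the work, as an engineer would, in place of code of your own. Each camera call takes 0.05 s, during which the arm holds its last target. There are 200 camera calls.

## Working session

There is one attempt and no reset: what is moved stays moved. The work goes in short steps, Python scripts to look and compute and a tool call to move; the robot and the scene stay as the last step left them, time stands still between calls to the robot, and variables do not carry over. Pictures are saved under pics/ and viewed, at most 10 in all, crops included, and the job is handed in when it is done.

Besides the shell and the picture viewer there is one more tool, called in YAML: its name, and indented under it one key for each argument. step_arm: Moves the arm, as the interface text tells. Its arguments: {"type":"object","properties":{"increments":{"type":"array","items":{"type":"array"}},"grip_force":{"type":"number"}},"required":["increments"]}

```bash
ls; mkdir -p pics
python3 - <<'E'
from workcell import r
import cv2
for n in ("scene","side"):
    im=r.capture(n); cv2.imwrite(f"pics/{n}0.png",im); print(n,r.get_calibration(n))
print(r.get_state())
E
```

```text
pics
scene {'fx': 432.1881556951035, 'fy': 432.1881556951035, 'cx': 255.16421860280934, 'cy': 189.7496602136764, 'origin': array([1185.08242827,  139.68841355,  889.69037891]), 'attitude': array([0.18409345, 0.23602268, 0.74223769, 0.5995716 ])}
side {'fx': 368.7500934302209, 'fy': 368.7500934302209, 'cx': 252.20998427829608, 'cy': 191.26063291222255, 'origin': array([196.60726103, 589.44960939, 716.1157383 ]), 'attitude': array([-0.12244064,  0.39126122,  0.86661425, -0.28443398])}
{'time_s': 0.1, 'joint_pos': array([-9.53430798e-01,  2.55668160e-01,  1.07147089e-01, -4.08573115e-04,
       -1.42388254e+00, -2.84579074e-01]), 'dq': array([ 0.00169708, -0.00158492,  0.00335518,  0.00112432,  0.00052112,
       -0.0008666 ]), 'effort': array([-2.85680777e-03, -3.87603593e+01,  2.38475204e+01,  5.37794441e+00,
       -3.76304321e-03, -2.48494115e-05]), 'ee_pos': array([ 179.57129099, -519.40389879,  230.50387545]), 'ee_rot': array([-1.65596768e-01,  9.86193198e-01,  8.11361781e-04, -1.68398666e-04]), 'wrist_force': array([ 0.19771311, -0.46333992,  0.37717087]), 'moment': array([-0.02683977, -0.05609928,  0.00736074]), 'grasp_force': 0.0, 'width': 85.51802732630367}
```

View pics/scene0.png

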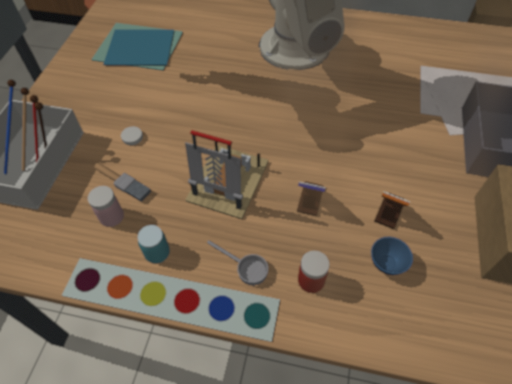

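View pics/side0.png

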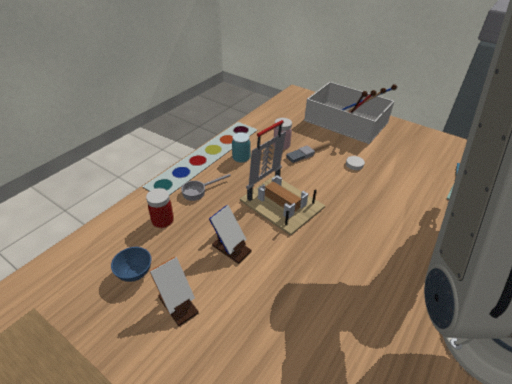

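Scene: the blue tile's top edge is near (312,187), amber's near (397,199), the jig is at (225,180) with its leaf open and the red bar near (210,138). Side: the blue tile is near (228,230), amber near (175,285), the bar near (270,128). I'll zoom in on both.

Run:
```python
import cv2
a=cv2.imread("pics/scene0.png")[120:235,170:420]; cv2.imwrite("pics/sc.png",cv2.resize(a,None,fx=3.2,fy=3.2,interpolation=cv2.INTER_CUBIC))
a=cv2.imread("pics/side0.png")[115:325,145:335]; cv2.imwrite("pics/si.png",cv2.resize(a,None,fx=2.8,fy=2.8,interpolation=cv2.INTER_CUBIC))
```

```text
(no output)
```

View pics/sc.png

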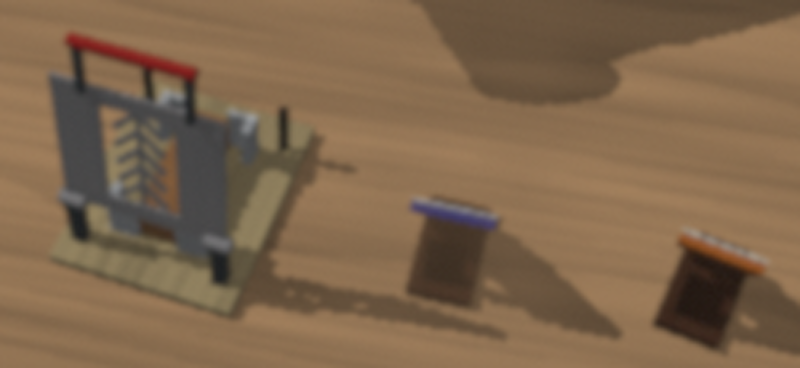

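View pics/si.png

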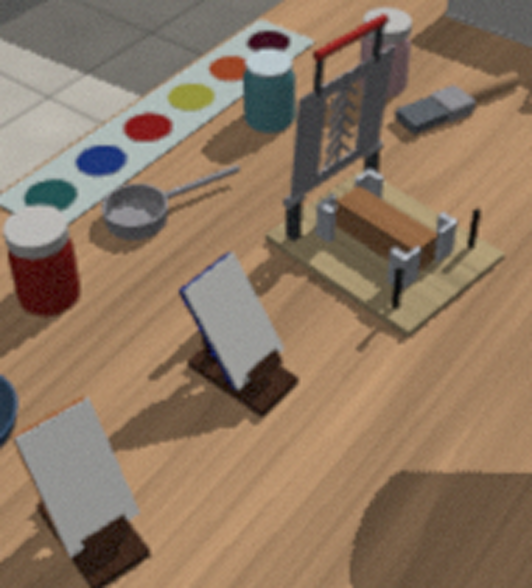

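Scene crop: the blue edge runs (413,207)–(496,224), base corners at (52,260), (235,315), (318,130), and the bar runs (68,40)–(196,73). Side crop: the blue tile's white-face corners are (181,291), (233,254), (283,350), (240,390), base corners (267,240), (503,258), (408,333), and the bar runs (318,52)–(386,18).

```bash
cat > h.py <<'E'
import numpy as np
from scipy.spatial.transform import Rotation as R
from workcell import r
def ray(c,u,v):
    d=R.from_quat(c["attitude"]).apply([(u-c["cx"])/c["fx"],-(v-c["cy"])/c["fy"],-1]); return np.array(c["origin"]),d
def onz(c,p,z):
    o,d=ray(c,*p); return o+d*(z-o[2])/d[2]
def tri(c1,p1,c2,p2):
    o1,d1=ray(c1,*p1);o2,d2=ray(c2,*p2)
    t=np.linalg.lstsq(np.c_[d1,-d2],o2-o1,rcond=None)[0]
    a,b=o1+d1*t[0],o2+d2*t[1]; return (a+b)/2,np.linalg.norm(a-b)
def inc(p,Rt,s=None):
    """share units of shift/turn to world TCP position p and rotation Rt, from the state"""
    s=s or r.get_state(); R0=R.from_quat(s["ee_rot"])
    return np.round(R0.inv().apply(np.array(p)-s["ee_pos"])/600,4),np.round((R0.inv()*Rt).as_rotvec()/np.pi,4)
E
python3 - <<'E'
from h import *
np.set_printoptions(precision=1,suppress=True)
a,b=r.get_calibration("scene"),r.get_calibration("side")
S=lambda x,y:(170+x/3.2,120+y/3.2); D=lambda x,y:(145+x/2.8,115+y/2.8)
print("scene base z10")
for p in [(52,260),(235,315),(318,130)]: print(onz(a,S(*p),10))
print("side base z10")
for p in [(267,240),(503,258),(408,333)]: print(onz(b,D(*p),10))
print("tile scene: back top edge z~104"); 
for p in [(413,207),(496,224)]: print(onz(a,S(*p),104))
print("tile side white: top(y+),(y-), bot(y-),(y+)")
for p,z in [((183,291),109.8),((233,254),109.8),((283,350),27.9),((240,390),27.9)]: print(onz(b,D(*p),z))
print("amber")
for p,z in [((18,440),109.8),((87,400),109.8)]: print(onz(b,D(*p),z))
print("bar",tri(a,S(68,40),b,D(386,18)),tri(a,S(196,73),b,D(318,52)))
print("posts base z10",onz(a,S(284,150),10),onz(b,D(396,305),10),onz(b,D(473,246),10), tri(a,S(284,108),b,D(398,272)))
E
```

```text
scene base z10
[ 657.  -156.4   10. ]
[675.6  -8.8  10. ]
[491.1  17.3  10. ]
side base z10
[662.2  -5.7  10. ]
[ 460.1 -124.    10. ]
[483.5  16.1  10. ]
tile scene: back top edge z~104
[618.9 108.5 104. ]
[621.3 166.8 104. ]
tile side white: top(y+),(y-), bot(y-),(y+)
[614.2 167.6 109.8]
[608.9 109.4 109.8]
[553.6 112.8  27.9]
[556.3 169.7  27.9]
amber
[611.6 347.9 109.8]
[597.7 293.6 109.8]
bar (array([ 616.7, -128. ,  221.4]), np.float64(2.5839119974501434)) (array([630.2, -38.7, 225.3]), np.float64(2.945578720352))
posts base z10 [516.9  -5.5  10. ] [511.   -7.1  10. ] [ 492.2 -121.5   10. ] (array([511.2,  -6. ,  55. ]), np.float64(1.6425944539878115))
```

Run:
```python
from h import *
np.set_printoptions(precision=4,suppress=True)
c=r.get_calibration("wrist");s=r.get_state();R0=R.from_quat(s["ee_rot"])
print(c, R0.inv().apply(c["origin"]-s["ee_pos"]), (R0.inv()*R.from_quat(c["attitude"])).as_matrix())
print("tool axes\n",R0.as_matrix())
# view pose: tool down, closing along world y
for x in (1,-1):
  Rt=R.from_matrix(np.array([[x,0,0],[0,-x,0],[0,0,-1]]).T)
  print(x,inc([500,20,330],Rt))
```

```text
{'fx': 331.8627824061239, 'fy': 331.8627824061239, 'cx': 250.05174833416189, 'cy': 191.40416873231, 'origin': array([ 106.3002, -545.5807,  373.34  ]), 'attitude': array([-0.0884, -0.125 ,  0.8051,  0.5731])} [  77.8115   -0.5727 -142.8324] [[ 0.001   0.9531  0.3026]
 [ 1.     -0.0012  0.0005]
 [ 0.0008  0.3026 -0.9531]]
tool axes
 [[-0.9452 -0.3266 -0.0006]
 [-0.3266  0.9452  0.0015]
 [ 0.0001  0.0017 -1.    ]]
1 (array([-0.7984,  0.6755, -0.1648]), array([ 0.0002,  0.0007, -0.8941]))
-1 (array([-0.7984,  0.6755, -0.1648]), array([ 0.0005, -0.0001,  0.1059]))
```

step_arm:
  increments:
    - [[0,0,-0.15],[0,0,0],85]
    - [[-0.8,0.68,-0.17],[0,0,0.106],85]
    - [[-0.8,0.68,-0.17],[0,0,0.106],85]
    - [[-0.8,0.68,-0.17],[0,0,0.106],85]
    - [[-0.8,0.68,-0.17],[0,0,0.106],85]
    - [[-0.8,0.68,-0.17],[0,0,0.106],85]
    - [[-0.8,0.68,-0.17],[0,0,0.106],85]
    - [[-0.8,0.68,-0.17],[0,0,0.106],85]
    - [[-0.8,0.68,-0.17],[0,0,0.106],85]
    - [[-0.8,0.68,-0.17],[0,0,0.106],85]
    - [[-0.8,0.68,-0.17],[0,0,0.106],85]
    - [[-0.8,0.68,-0.17],[0,0,0.106],85]

```text
time_s: 1.3
ee_pos: [453.9, -54.2, 325.8]
ee_rot: [-0.0, 1.0, 0.0, -0.0]
wrist_force: [0.4, -1.4, 0.1]
width: 85.6
grasp_force: 0.0
```

step_arm:
  increments:
    - [[-0.08,0.1,0],[0,0,0],85]
    - [[-0.08,0.1,0],[0,0,0],85]
    - [[-0.08,0.1,0],[0,0,0],85]
    - [[-0.08,0.1,0],[0,0,0],85]
    - [[-0.08,0.1,0],[0,0,0],85]

```text
time_s: 1.8
ee_pos: [501.1, 3.0, 325.9]
ee_rot: [0.0, 1.0, -0.0, -0.0]
wrist_force: [-1.1, -0.8, 0.1]
width: 84.9
grasp_force: 0.0
```

Run:
```python
from h import *
import cv2,json
c=r.get_calibration("wrist"); im=r.capture("wrist"); cv2.imwrite("pics/w1.png",im)
json.dump({k:np.array(v).tolist() for k,v in c.items()},open("w1.json","w")); print(c["origin"],r.get_state()["ee_pos"])
cv2.imwrite("pics/w1z.png",cv2.resize(im,None,fx=1.5625,fy=1.5625,interpolation=cv2.INTER_CUBIC))
```

```text
[423.54411024   2.35342556 468.70270197] [501.09225774   2.862058   326.07567137]
```

View pics/w1z.png

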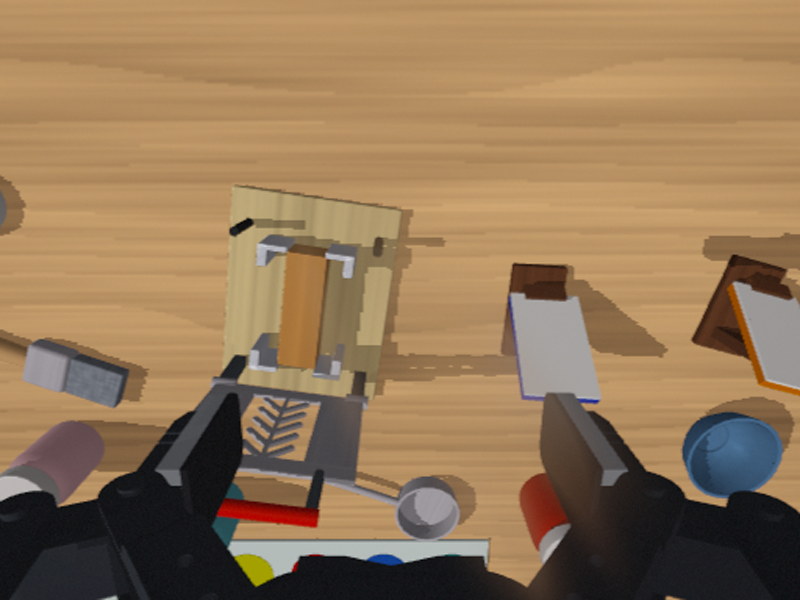

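Wrist view (zoomed): the jig base's near corners are (235,185) and (401,210), and the orange plinth top runs (287,250)–(320,366). The blue tile's white face spans (510,294)–(598,402), and the bar runs (218,508)–(318,518).

```bash
cat > m.py <<'E'
from h import *
import cv2,json
np.set_printoptions(precision=1,suppress=True)
im=cv2.imread("pics/w1.png"); c={k:np.array(v) for k,v in json.load(open("w1.json")).items()}
Z=1.5625
hsv=cv2.cvtColor(im,cv2.COLOR_BGR2HSV)
def blob(mask,roi):
    m=np.zeros_like(mask);x0,y0,x1,y1=[int(k/Z) for k in roi]; m[y0:y1,x0:x1]=mask[y0:y1,x0:x1]
    cs,_=cv2.findContours(m,cv2.RETR_EXTERNAL,cv2.CHAIN_APPROX_NONE); return max(cs,key=cv2.contourArea)
print("hsv plinth",hsv[int(300/Z),int(305/Z)],"side",hsv[int(300/Z),int(320/Z)],"base",hsv[int(270/Z),int(250/Z)],"tile",hsv[int(350/Z),int(550/Z)])
# plinth
b=blob(cv2.inRange(hsv,(8,140,130),(18,255,255)),(270,235,345,380))
print("plinth box",cv2.boxPoints(cv2.minAreaRect(b))*Z)
P=np.array([onz(c,p,45)[:2] for p in b[:,0]]).astype(np.float32)
q=cv2.minAreaRect(P); print("plinth z45",q)
# base
b=blob(cv2.inRange(hsv,(15,60,100),(28,160,255)),(215,175,415,400))
for p in cv2.approxPolyDP(b,4,True)[:,0]: print("base",p*Z,onz(c,p,10)[:2])
# tile white
t=blob(cv2.inRange(hsv,(0,0,120),(179,45,255)),(500,285,610,400))
for p in cv2.approxPolyDP(t,3,True)[:,0]: print("white",p*Z,onz(c,p,109.8)[:2],onz(c,p,27.9)[:2])
t=blob(cv2.inRange(hsv,(100,100,50),(130,255,255)),(500,285,620,410))
for p in cv2.approxPolyDP(t,3,True)[:,0]: print("blue",p*Z,onz(c,p,104)[:2])
a,bb=r.get_calibration("scene"),r.get_calibration("side")
S=lambda x,y:(170+x/3.2,120+y/3.2)
print("fences z51 outer",[onz(c,(x/Z,y/Z),51)[:2] for x,y in [(262,236),(355,249),(340,376),(249,370)]])
print("bar",tri(a,S(196,73),c,(318/Z,518/Z)),tri(a,S(68,40),c,(218/Z,508/Z)))
E
python3 m.py
```

```text
hsv plinth [ 16 158 170] side [ 16 146 164] base [ 20  92 189] tile [ 12   8 166]
plinth box [[275.8 364.6]
 [286.1 251.3]
 [326.1 254.9]
 [315.8 368.2]]
plinth z45 ((569.9010620117188, -75.8155517578125), (34.06088638305664, 103.37399291992188), 81.46569061279297)
base [214.1 175. ] [ 457.  -150.3]
base [214.1 375. ] [ 647.  -169.9]
base [239.1 353.1] [ 623.8 -143.5]
base [246.9 356.2] [ 627.1 -136.2]
base [239.1 382.8] [ 655.4 -146.3]
base [343.8 396.9] [670.7 -44.2]
base [354.7 368.8] [640.2 -32.8]
base [367.2 373.4] [645.2 -20.7]
base [367.2 398.4] [672.4 -21.1]
base [412.5 398.4] [672.4  23.7]
base [412.5 175. ] [457.   20.9]
white [512.5 292.2] [532.3  90.2] [557.2 110.3]
white [520.3 390.6] [611.5 101.9] [654.3 124.6]
white [598.4 398.4] [618.1 162.8] [662.5 199.4]
white [576.6 296.9] [535.9 136.9] [561.5 167.6]
white [529.7 300. ] [538.3 103.1] [564.4 126.1]
blue [578.1 398.4] [621.3 149.4]
blue [596.9 400. ] [622.7 164.3]
fences z51 outer [array([ 502.5, -102.6]), array([513.2, -27.2]), array([627.9, -42.8]), array([ 622.1, -123.1])]
bar (array([631.4, -38.3, 225.3]), np.float64(1.6765905448438674)) (array([ 627.4, -109.5,  227.3]), np.float64(27.78375009126383))
```

```bash
cat >> h.py <<'E'
def trot(yaw,tilt):
    """tool rotation: y closing at yaw(deg), pointing down tilted forward by tilt deg"""
    return R.from_euler("z",yaw,degrees=True)*R.from_euler("y",-tilt,degrees=True)*R.from_matrix(np.diag([-1.,1,-1]))
E
cat > m2.py <<'E'
from h import *
import cv2,json
np.set_printoptions(precision=4,suppress=True)
im=cv2.imread("pics/w1.png"); c={k:np.array(v) for k,v in json.load(open("w1.json")).items()}
hsv=cv2.cvtColor(im,cv2.COLOR_BGR2HSV)
m=cv2.inRange(hsv,(0,0,110),(179,50,255)); k=np.zeros_like(m); k[180:262,322:390]=m[180:262,322:390]
t=max(cv2.findContours(k,cv2.RETR_EXTERNAL,cv2.CHAIN_APPROX_NONE)[0],key=cv2.contourArea)[:,0]
T=R.from_euler("z",-3.5,degrees=True)*R.from_euler("y",35,degrees=True)
o=np.array([584.4,139.5,68.85]); n=T.apply([1,0,0])
L=[]
for p in t:
    a,d=ray(c,*p); L.append(T.inv().apply(a+d*(np.dot(o-a,n)/np.dot(d,n))-o)[1:])
L=np.array(L,np.float32); print("face frame y,z rect",cv2.minAreaRect(L),L.min(0),L.max(0))
C=np.array([588.5,139.3,66]); Rt=trot(-3.5,55); z=Rt.apply([0,0,1])
print("axis",z, "pre",inc(C+(24-90)*z,Rt),"grasp",inc(C+24*z,Rt), C+24*z)
E
python3 m2.py
```

```text
face frame y,z rect ((-5.270147323608398, 4.104198455810547), (62.48429489135742, 100.3459701538086), 0.21444684267044067) [-36.5828 -46.1576] [26.0136 54.1878]
axis [ 0.8176 -0.05   -0.5736] pre (array([-0.0553,  0.233 ,  0.3704]), array([ 0.0092, -0.3053,  0.0176])) grasp (array([-0.1779,  0.2256,  0.4565]), array([ 0.0092, -0.3053,  0.0176])) [608.123  138.0998  52.2342]
```

step_arm:
  increments:
    - [[0,0.08,0],[0,-0.04,0],85]
    - [[0,0.16,0],[0,-0.08,0.017],85]
    - [[0,0.23,0],[0.009,-0.12,0.017],85]
    - [[-0.05,0.23,0.1],[0.009,-0.305,0.017],85]
    - [[-0.05,0.23,0.2],[0.009,-0.305,0.017],85]
    - [[-0.05,0.23,0.3],[0.009,-0.305,0.017],85]
    - [[-0.055,0.23,0.36],[0.009,-0.305,0.017],85]
    - [[-0.055,0.23,0.37],[0.009,-0.305,0.017],85]
    - [[-0.055,0.23,0.37],[0.009,-0.305,0.017],85]
    - [[-0.055,0.23,0.37],[0.009,-0.305,0.017],85]
    - [[-0.055,0.23,0.37],[0.009,-0.305,0.017],85]
    - [[-0.055,0.23,0.37],[0.009,-0.305,0.017],85]

```text
time_s: 3.05
ee_pos: [520.3, 41.9, 298.1]
ee_rot: [0.01, 0.905, -0.004, 0.426]
wrist_force: [-0.6, 0.4, 1.1]
width: 84.9
grasp_force: 0.0
```

```bash
cat > m3.py <<'E'
from h import *
import cv2,json
np.set_printoptions(precision=4,suppress=True)
s=r.get_state();c=r.get_calibration("wrist");im=r.capture("wrist"); cv2.imwrite("pics/w2.png",im)
R0=R.from_quat(s["ee_rot"]); print(s["ee_pos"],R0.apply([0,0,1]),s["wrist_force"])
hsv=cv2.cvtColor(im,cv2.COLOR_BGR2HSV)
m=cv2.inRange(hsv,(0,0,110),(179,40,255))
t=max(cv2.findContours(m,cv2.RETR_EXTERNAL,cv2.CHAIN_APPROX_NONE)[0],key=cv2.contourArea)[:,0]
T=trot(-3.5,55); n=T.apply([0,0,1]); o=np.array([584.4,137.5,68.85])
L=[]
for p in t:
    a,d=ray(c,*p); L.append(R0.inv().apply(a+d*(np.dot(o-a,n)/np.dot(d,n))-s["ee_pos"]))
L=np.array(L,np.float32); print("face in tool frame",cv2.minAreaRect(np.ascontiguousarray(L[:,:2])),L[:,2].mean(),L.min(0),L.max(0))
cv2.drawContours(im,[t[:,None]],-1,(0,0,255),1); cv2.imwrite("pics/w2z.png",im)
E
python3 m3.py
```

```text
[520.3472  41.8918 298.0561] [ 0.7708 -0.0158 -0.6369] [-0.5538  0.4055  1.0862]
face in tool frame ((-85.8424072265625, 17.83758544921875), (313.5779724121094, 572.9007568359375), 1.8273818492889404) 173.97458 [-245.3917 -271.2389  157.3867] [ 71.7383 301.1743 189.9572]
```

View pics/w2z.png

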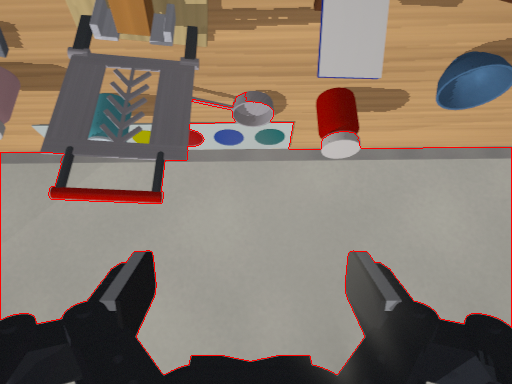

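The picture shows the arm is still part-way there: the tile is at the top (355,40), and the turn has slowed the move. I'll compute what remains.

Run:
```python
from h import *
np.set_printoptions(precision=4,suppress=True)
C=np.array([589.5,137,67]); Rt=trot(-3.5,55); z=Rt.apply([0,0,1])
s=r.get_state();print(s["joint_pos"],s["dq"]); print(C-66*z,inc(C-66*z,Rt))
```

```text
[ 0.416  -0.3362 -0.9471  1.2138 -0.3553 -3.0529] [ 0.022   0.0383  0.0142 -0.0111 -0.0031 -0.001 ]
[535.5368 140.3005 104.856 ] (array([0.2332, 0.1647, 0.2222]), array([ 0.0102, -0.0255,  0.0075]))
```

The forward tilt put the wrist near its singularity, with j6 at its limit. I'll grasp at about 30° tilt instead and place at about 25° with the tile turned half round. First I back out.

Run:
```python
from h import *
np.set_printoptions(precision=4,suppress=True)
print(inc([520,60,300],trot(-3.5,20)),inc([510,100,270],trot(-3.5,20)))
```

```text
(array([-0.0028,  0.0305, -0.0029]), array([0.0076, 0.1689, 0.0104])) (array([0.0473, 0.0968, 0.0151]), array([0.0076, 0.1689, 0.0104]))
```

step_arm:
  increments:
    - [[0,0.01,0],[0.0,0.04,0.0],85]
    - [[0,0.02,0],[0.004,0.08,0.005],85]
    - [[0,0.03,0],[0.008,0.12,0.01],85]
    - [[0.01,0.04,0],[0.008,0.169,0.01],85]
    - [[0.02,0.06,0],[0.008,0.169,0.01],85]
    - [[0.047,0.097,0.015],[0.008,0.169,0.01],85]
    - [[0.047,0.097,0.015],[0.008,0.169,0.01],85]
    - [[0.047,0.097,0.015],[0.008,0.169,0.01],85]

```text
time_s: 3.9
ee_pos: [510.8, 101.9, 268.6]
ee_rot: [0.028, 0.985, -0.007, 0.172]
wrist_force: [0.4, -0.0, 1.2]
width: 85.4
grasp_force: 0.0
```

Run:
```python
from h import *
np.set_printoptions(precision=4,suppress=True)
s=r.get_state();print(s["joint_pos"],s["ee_pos"],R.from_quat(s["ee_rot"]).apply([0,0,1]))
C=np.array([589.5,137,67]); Rt=trot(-3.5,30); z=Rt.apply([0,0,1])
print(C-76*z,inc(C-76*z,Rt))
```

```text
[ 0.6555 -0.0444 -0.2895  0.2578 -1.0766 -2.3779] [510.8276 101.9327 268.6112] [ 0.3379 -0.0234 -0.9409]
[551.5709 139.3198 132.8179] (array([0.0162, 0.067 , 0.2344]), array([-0.0007, -0.0567,  0.0015]))
```

step_arm:
  increments:
    - [[0.0,0.06,0.04],[0,-0.02,0.0],85]
    - [[0.016,0.067,0.1],[0,-0.056,0.0],85]
    - [[0.016,0.067,0.16],[0,-0.056,0.0],85]
    - [[0.016,0.067,0.22],[0,-0.056,0.0015],85]
    - [[0.016,0.067,0.234],[0,-0.056,0.0015],85]
    - [[0.016,0.067,0.234],[0,-0.056,0.0015],85]
    - [[0.016,0.067,0.234],[0,-0.056,0.0015],85]

```text
time_s: 4.6
ee_pos: [552.4, 138.8, 135.3]
ee_rot: [0.031, 0.965, -0.008, 0.259]
wrist_force: [0.1, 0.8, 0.6]
width: 85.0
grasp_force: 0.0
```

```bash
cat > m3.py <<'E'
from h import *
import cv2,sys
np.set_printoptions(precision=4,suppress=True)
s=r.get_state();c=r.get_calibration("wrist");im=r.capture("wrist"); cv2.imwrite("pics/%s.png"%sys.argv[1],im)
R0=R.from_quat(s["ee_rot"]); print(s["joint_pos"],s["ee_pos"],R0.apply([0,0,1]),s["wrist_force"])
hsv=cv2.cvtColor(im,cv2.COLOR_BGR2HSV)
m=cv2.inRange(hsv,(0,0,110),(179,40,255))
T=R.from_euler("z",-3.5,degrees=True)*R.from_euler("y",35,degrees=True)
n=T.apply([1,0,0]); o=np.array([584.4,137.5,68.85])
for t in cv2.findContours(m,cv2.RETR_EXTERNAL,cv2.CHAIN_APPROX_NONE)[0]:
    if cv2.contourArea(t)<2000: continue
    t=t[:,0]; L=[]
    for p in t:
        a,d=ray(c,*p); L.append(T.inv().apply(a+d*(np.dot(o-a,n)/np.dot(d,n))-o)[1:])
    q=cv2.minAreaRect(np.array(L,np.float32)); print("px",t.min(0),t.max(0),"face y,z",q,o+T.apply([0,*q[0]]))
E
python3 m3.py w3
```

```text
[ 0.6505  0.0626 -0.7661  0.8201 -0.4653 -2.9785] [552.4482 138.7697 135.3458] [ 0.4998 -0.032  -0.8656] [0.1405 0.8151 0.5788]
px [136 258] [364 374] face y,z ((-2.1102752685546875, 94.05503845214844), (143.43418884277344, 71.58699035644531), 15.753005027770996) [638.1183 132.1002 145.8954]
px [206 129] [295 272] face y,z ((-1.062124252319336, 2.1645774841308594), (59.67073059082031, 98.66931915283203), 0.07035450637340546) [585.5744 136.3641  70.6231]
```

View pics/w3.png

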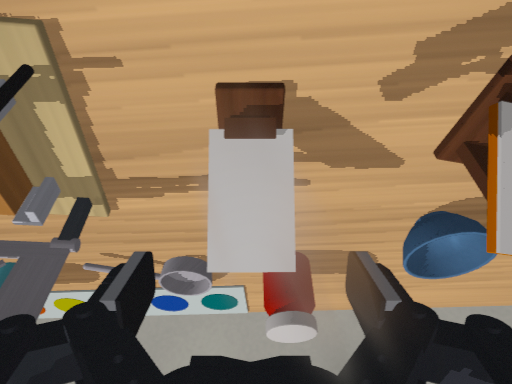

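The picture shows the tile's white face centred at pixel (251,200), 59.7 × 98.7 mm on its plane, which matches its size. Here j6 is near its limit, so I'll fit a small arm model to the recorded states and check that the flipped-wrist grasp and the placement can be reached.

```bash
cat > arm.py <<'E'
from h import *
import itertools
from scipy.optimize import least_squares
D=[([-.95343,.25567,.10715,-.0004,-1.42388,-.28458],[179.57,-519.4,230.5],[-.165597,.986193,.000811,-.000168]),
([.416,-.3362,-.9471,1.2138,-.3553,-3.0529],[520.35,41.89,298.06],[.01,.905,-.004,.426]),
([.6555,-.0444,-.2895,.2578,-1.0766,-2.3779],[510.83,101.93,268.61],[.028,.985,-.007,.172]),
([.6505,.0626,-.7661,.8201,-.4653,-2.9785],[552.45,138.77,135.35],[.031,.965,-.008,.259])]
def RM(q,s):
    E=R.from_euler
    return E("z",q[0])*E("y",q[1]-q[2])*E("x",s[0]*q[3])*E("y",-q[4])*E("x",s[1]*q[5])
best=None
for s in itertools.product([1,-1],[1,-1]):
    C=RM(D[0][0],s).inv()*R.from_quat(D[0][2])
    e=max((( RM(q,s)*C).inv()*R.from_quat(o)).magnitude() for q,p,o in D)
    if best is None or e<best[0]: best=(e,s,C)
err,sg,C0=best
A=[];B=[]
for q,p,o in D:
    z=R.from_quat(o).apply([0,0,1]); d=q[1]-q[2]; R1=R.from_euler("z",q[0]).as_matrix()
    cols=[R1@[1,0,0],R1@[0,1,0],np.array([0,0,1.]),R1@[np.sin(q[1]),0,np.cos(q[1])],R1@[np.cos(d),0,-np.sin(d)],R1@[np.sin(d),0,np.cos(d)],z]
    A.append(np.array(cols).T);B.append(p)
A=np.vstack(A);B=np.hstack(B); X=np.linalg.lstsq(A,B,rcond=1e-6)[0]
def fk(q):
    Ro=RM(q,sg)*C0; z=Ro.apply([0,0,1]); d=q[1]-q[2]; R1=R.from_euler("z",q[0]).as_matrix()
    return np.array([R1@[1,0,0],R1@[0,1,0],np.array([0,0,1.]),R1@[np.sin(q[1]),0,np.cos(q[1])],R1@[np.cos(d),0,-np.sin(d)],R1@[np.sin(d),0,np.cos(d)],z]).T@X,Ro
lo=np.array([-2.95,-1.21,-1.09,-2.87,-2.94,-3.05]);hi=np.array([2.95,1.97,1.5,1.71,-.07,3.05])
def ik(p,Rt,q0):
    def f(q):
        P,Ro=fk(q); return np.r_[(P-p)/300,(Ro.inv()*Rt).as_rotvec()]
    m=least_squares(f,np.clip(q0,lo+.01,hi-.01),bounds=(lo,hi)); return m.x,np.linalg.norm(m.fun)
E
python3 - <<'E'
from arm import *
np.set_printoptions(precision=2,suppress=True)
print(err,sg,X,"res",np.abs(A@X-B).max())
flip=R.from_euler("z",180,degrees=True)
C=np.array([585.6,136.4,70.6])+5*np.array([.8176,-.05,-.5736]); print("C",C)
q0=np.array([.65,.06,-.76,.82,-.46,.16])
for t in (15,20,25,30,35):
  Rt=trot(-3.5,t); z=Rt.apply([0,0,1])
  for d in (-76,24): print("grasp",t,d,*ik(C+d*z,Rt*flip,q0))
  a=55-t; Rp=trot(-8.5,a); z=Rp.apply([0,0,1]); P=np.array([569.9,-75.8,50])
  for d in (24,): print("place",a,d,*ik(P+d*z,Rp,np.array([.2,.1,-.6,.3,-.5,-2])))
E
```

```text
0.0007605755908698737 (-1, -1) [ 217.92 -132.11  136.6   381.09  194.6    63.13  287.61] res 50.958648396726744
C [589.69 136.15  67.73]
grasp 15 -76 [ 0.54  0.25 -0.5   0.25 -0.62  0.78] 1.0252936480464163e-09
grasp 15 24 [ 0.51  0.47 -0.7   0.67 -0.23  0.36] 1.197259606400752e-10
place 40 24 [ 0.12  0.3  -0.82  1.25 -0.1  -3.05] 0.34257807966742326
grasp 20 -76 [ 0.57  0.19 -0.64  0.44 -0.5   0.57] 1.5831353719849923e-12
grasp 20 24 [ 0.53  0.44 -0.81  1.45 -0.19 -0.44] 1.509181639523537e-14
place 35 24 [ 0.13  0.33 -0.82  1.24 -0.09 -3.05] 0.27775526934546985
grasp 25 -76 [ 0.61  0.14 -0.78  0.74 -0.4   0.24] 5.838383424357094e-11
grasp 25 24 [ 0.56  0.43 -0.85  1.71 -0.25 -0.72] 0.03803541553286619
place 30 24 [ 0.13  0.36 -0.83  1.23 -0.09 -3.05] 0.21287234457378798
grasp 30 -76 [ 0.66  0.11 -0.92  1.19 -0.36 -0.24] 5.291658791203387e-11
grasp 30 24 [ 0.58  0.41 -0.85  1.71 -0.3  -0.74] 0.09472237935964326
place 25 24 [ 0.13  0.39 -0.84  1.22 -0.08 -3.05] 0.14794712641524074
grasp 35 -76 [ 0.7   0.08 -1.06  1.67 -0.41 -0.77] 2.8276080217075645e-13
grasp 35 24 [ 0.61  0.39 -0.86  1.71 -0.36 -0.77] 0.15106218316203956
place 20 24 [ 0.13  0.42 -0.85  1.22 -0.08 -3.05] 0.08299672932619027
```

```bash
python3 - <<'E'
s=open("arm.py").read()
i=s.index("A=[];B=[]"); j=s.index("lo=np")
s=s[:i]+'''def cols(q,Ro):
    d=q[1]-q[2]; R1=R.from_euler("z",q[0]); W=R1*R.from_euler("y",d)*R.from_euler("x",sg[0]*q[3])
    return np.array([R1.apply([0,1,0]),[0,0,1.],R1.apply([np.sin(q[1]),0,np.cos(q[1])]),R1.apply([np.cos(d),0,-np.sin(d)]),W.apply([0,1,0]),Ro.apply([0,0,1])]).T
A=np.vstack([cols(q,R.from_quat(o)) for q,p,o in D]);B=np.hstack([p for q,p,o in D]); X=np.linalg.lstsq(A,B,rcond=1e-6)[0]
def fk(q):
    Ro=RM(q,sg)*C0; return cols(q,Ro)@X,Ro
'''+s[j:]
open("arm.py","w").write(s)
E
cat > plan.py <<'E'
from arm import *
np.set_printoptions(precision=2,suppress=True)
print(err,X,"res",np.abs(A@X-B).max())
flip=R.from_euler("z",180,degrees=True)
C=np.array([589.7,136.2,67.7])
for t in (20,25,30,35,40,55):
  Rt=trot(-3.5,t); z=Rt.apply([0,0,1])
  for d in (-76,24):
    for n,F,j6 in (("",R.identity(),-2.9),("flip",flip,.16)): print("grasp",t,d,n,*ik(C+d*z,Rt*F,np.array([.65,.2,-.76,.82,-.46,j6])))
  a=55-t; Rp=trot(-8.5,a); z=Rp.apply([0,0,1]); P=np.array([569.9,-75.8,50])
  for d in (24,): print("place",a,d,*ik(P+d*z,Rp,np.array([.2,.1,-.6,.3,-.5,-2])))
  Rp=trot(-8.5,-a); z=Rp.apply([0,0,1]); print("place back",-a,*ik(P+24*z,Rp,np.array([.2,.1,-.6,.3,-.5,-2])))
E
python3 plan.py
```

```text
0.0007605755908698737 [   0.13  149.    520.35  400.69 -154.45  362.58] res 0.19748684090654933
grasp 20 -76  [ 0.64  0.15 -0.44  0.34 -0.73 -2.5 ] 1.1298450704509755e-15
grasp 20 -76 flip [ 0.64  0.15 -0.44  0.34 -0.73  0.65] 4.989948329995152e-16
grasp 20 24  [ 0.58  0.32 -0.54  0.46 -0.47 -2.6 ] 4.9076091400048254e-09
grasp 20 24 flip [ 0.58  0.32 -0.54  0.46 -0.47  0.54] 6.946851573188036e-12
place 35 24 [ 0.11  0.23 -0.75  0.42 -0.07 -2.21] 0.1485742390538784
place back -35 [ 0.06  0.84  0.46 -0.12 -1.79 -1.77] 1.759845443913716e-11
grasp 25 -76  [ 0.66  0.1  -0.6   0.53 -0.59 -2.7 ] 3.311826034829957e-10
grasp 25 -76 flip [ 0.66  0.1  -0.6   0.53 -0.59  0.45] 8.137145267145454e-10
grasp 25 24  [ 0.52  0.28 -0.73  0.9  -0.3  -2.98] 1.0345388272291255e-13
grasp 25 24 flip [ 0.52  0.28 -0.73  0.9  -0.3   0.16] 6.670160553492734e-11
place 30 24 [ 0.02  0.23 -0.86  1.1  -0.07 -2.83] 0.07837026234628675
place back -30 [ 0.07  0.78  0.38 -0.11 -1.68 -1.77] 2.412401108527769e-13
grasp 30 -76  [ 0.65  0.06 -0.77  0.83 -0.46 -2.98] 9.146248297418213e-10
grasp 30 -76 flip [ 0.65  0.06 -0.
[... 960 characters left out ...]
.75  1.05 -0.26 -3.05] 0.22137684529594256
grasp 40 24 flip [ 0.36  0.24 -0.85  1.71 -0.29 -0.51] 0.14487379245828466
place 15 24 [ 0.19  0.32 -0.47  0.17 -0.54 -2.04] 6.561942597724048e-11
place back -15 [ 0.1   0.61  0.11 -0.07 -1.33 -1.8 ] 4.659521364491371e-11
grasp 55 -76  [ 0.54 -0.06 -0.92  1.08 -0.31 -3.05] 0.3965077308594621
grasp 55 -76 flip [ 0.65  0.03 -1.05  1.71 -0.61 -0.76] 0.23532574393222366
grasp 55 24  [ 0.43  0.19 -0.76  1.13 -0.23 -3.05] 0.45000435540501604
grasp 55 24 flip [ 0.52  0.26 -0.86  1.71 -0.54 -0.68] 0.3367479134621944
place 0 24 [ 0.14  0.45 -0.16  0.   -0.96 -1.86] 8.407542543451536e-16
place back 0 [ 0.14  0.45 -0.16  0.   -0.96 -1.86] 8.407542543451536e-16
```

```bash
cat > plan2.py <<'E'
from arm import *
np.set_printoptions(precision=2,suppress=True)
flip=R.from_euler("z",180,degrees=True)
C=np.array([589.7,136.2,67.7])
for t in (25,27,28,29):
  Rt=trot(-3.5,t); z=Rt.apply([0,0,1])
  for d in (22,): print("grasp",t,d,*ik(C+d*z,Rt*flip,np.array([.65,.2,-.76,.82,-.46,.16])))
for a in (20,21,22,23):
  Rp=trot(-8.5,a); z=Rp.apply([0,0,1]); P=np.array([569.9,-75.8,50])
  for d in (22,-40): print("place",a,d,*ik(P+d*z,Rp,np.array([.2,.1,-.6,.3,-.5,-2])))
E
python3 plan2.py
python3 - <<'E'
from h import *
np.set_printoptions(precision=4,suppress=True)
s=r.get_state();z=R.from_quat(s["ee_rot"]).apply([0,0,1]);print(inc(s["ee_pos"]-80*z+[0,0,0],trot(-3.5,20)))
E
```

```text
grasp 25 22 [ 0.52  0.28 -0.72  0.88 -0.31  0.17] 1.1387955667161795e-11
grasp 27 22 [ 0.45  0.26 -0.8   1.2  -0.24 -0.08] 1.4216208943370515e-14
grasp 28 22 [ 0.39  0.26 -0.83  1.39 -0.21 -0.22] 1.3380921856222887e-14
grasp 29 22 [ 0.32  0.25 -0.85  1.59 -0.18 -0.36] 2.106496213766225e-10
place 20 22 [ 0.2   0.28 -0.61  0.32 -0.37 -2.2 ] 7.562066763272561e-11
place 20 -40 [ 0.22  0.16 -0.55  0.24 -0.54 -2.13] 2.571771837922496e-09
place 21 22 [ 0.19  0.27 -0.64  0.38 -0.33 -2.25] 2.1709091137018288e-14
place 21 -40 [ 0.23  0.15 -0.58  0.27 -0.51 -2.16] 1.0818854967087562e-13
place 22 22 [ 0.19  0.26 -0.68  0.45 -0.29 -2.32] 2.8286693967861877e-10
place 22 -40 [ 0.23  0.14 -0.61  0.31 -0.48 -2.2 ] 1.5915126209480652e-11
place 23 22 [ 0.17  0.26 -0.73  0.55 -0.24 -2.41] 1.432847700707383e-11
place 23 -40 [ 0.23  0.13 -0.64  0.35 -0.44 -2.24] 8.034315442092615e-10
(array([ 0.    ,  0.    , -0.1333]), array([-0.0001,  0.0561, -0.0008]))
```

step_arm:
  increments:
    - [[0,0,-0.07],[0,0.03,0],85]
    - [[0,0,-0.133],[0,0.056,0],85]
    - [[0,0,-0.133],[0,0.056,0],85]
    - [[0,0,-0.133],[0,0.056,0],85]

```text
time_s: 5.05
ee_pos: [513.8, 144.4, 208.9]
ee_rot: [0.031, 0.984, -0.002, 0.176]
wrist_force: [0.8, -0.7, -0.0]
width: 84.9
grasp_force: 0.0
```

step_arm:
  increments:
    - [[0,0,0],[0,0,0.04],85]
    - [[0,0,0],[0,0,0.04],85]

```text
time_s: 5.25
ee_pos: [512.0, 141.5, 203.5]
ee_rot: [0.094, 0.98, 0.006, 0.173]
wrist_force: [0.3, -0.1, 0.0]
width: 85.3
grasp_force: 0.0
```

Run:
```python
from h import *
print(np.round(r.get_state()["joint_pos"],3))
```

```text
[ 0.727  0.011 -0.421  0.311 -0.913 -2.652]
```

step_arm:
  increments:
    - [[0,0,0],[0,0,-0.1],85]
    - [[0,0,0],[0,0,-0.2],85]
    - [[0,0,0],[0,0,-0.3],85]
    - [[0,0,0],[0,0,-0.4],85]
    - [[0,0,0],[0,0,-0.5],85]
    - [[0,0,0],[0,0,-0.52],85]
    - [[0,0,0],[0,0,-0.52],85]
    - [[0,0,0],[0,0,-0.52],85]
    - [[0,0,0],[0,0,-0.52],85]
    - [[0,0,0],[0,0,-0.52],85]
    - [[0,0,0],[0,0,-0.52],85]
    - [[0,0,0],[0,0,-0.52],85]

```text
time_s: 6.45
ee_pos: [512.0, 141.2, 203.0]
ee_rot: [-0.653, 0.738, -0.123, 0.122]
wrist_force: [-0.6, -1.1, 0.1]
width: 84.9
grasp_force: 0.0
```

step_arm:
  increments:
    - [[0,0,0],[0,0,-0.1],85]
    - [[0,0,0],[0,0,-0.2],85]
    - [[0,0,0],[0,0,-0.3],85]
    - [[0,0,0],[0,0,-0.4],85]
    - [[0,0,0],[0,0,-0.5],85]
    - [[0,0,0],[0,0,-0.52],85]
    - [[0,0,0],[0,0,-0.52],85]
    - [[0,0,0],[0,0,-0.52],85]
    - [[0,0,0],[0,0,-0.52],85]
    - [[0,0,0],[0,0,-0.52],85]
    - [[0,0,0],[0,0,-0.52],85]
    - [[0,0,0],[0,0,-0.52],85]

```text
time_s: 7.65
ee_pos: [512.1, 141.3, 203.2]
ee_rot: [0.984, -0.032, 0.173, 0.006]
wrist_force: [0.4, 0.5, -0.6]
width: 84.9
grasp_force: 0.0
```

```bash
cat > go.py <<'E'
from h import *
np.set_printoptions(precision=4,suppress=True)
F=R.from_euler("z",180,degrees=True); C=np.array([589.7,136.2,67.7])
s=r.get_state();print(s["joint_pos"],s["ee_pos"])
Rt=trot(-3.5,26); z=Rt.apply([0,0,1])
for d in (-60,-20,22): print(d,*inc(C+d*z,Rt*F,s))
E
python3 go.py
```

```text
[ 0.7269  0.0123 -0.4205  0.3111 -0.9132  0.6166] [512.1055 141.3119 203.1689]
-60 [0.0344 0.0003 0.157 ] [ 0.0005  0.0339 -0.0008]
-20 [0.0415 0.0002 0.2233] [ 0.0005  0.0339 -0.0008]
22 [0.049  0.     0.2929] [ 0.0005  0.0339 -0.0008]
```

step_arm:
  increments:
    - [[0.02,0,0.07],[0,0.015,0],85]
    - [[0.034,0,0.12],[0,0.034,0],85]
    - [[0.034,0,0.157],[0,0.034,0],85]
    - [[0.037,0,0.18],[0,0.034,0],85]
    - [[0.04,0,0.2],[0,0.034,0],85]
    - [[0.042,0,0.223],[0,0.034,0],85]
    - [[0.044,0,0.24],[0,0.034,0],85]
    - [[0.046,0,0.26],[0,0.034,0],85]
    - [[0.048,0,0.28],[0,0.034,0],85]
    - [[0.049,0,0.293],[0,0.034,0],85]
    - [[0.049,0,0.293],[0,0.034,0],85]
    - [[0.049,0,0.293],[0,0.034,0],85]

```text
time_s: 8.85
ee_pos: [599.5, 135.5, 48.1]
ee_rot: [0.974, -0.032, 0.225, 0.007]
wrist_force: [0.1, -0.7, 0.3]
width: 85.1
grasp_force: 0.0
```

```bash
python3 go.py
python3 - <<'E'
from h import *
import cv2
im=r.capture("wrist");b=r.capture("side"); cv2.imwrite("pics/g.png",np.hstack([cv2.resize(im,(400,300)),cv2.resize(b[150:342,100:356],(400,300))]))
E
```

```text
[ 0.4933  0.27   -0.7624  1.0234 -0.2756  0.0517] [599.5041 135.5153  48.0869]
-60 [-0.0004  0.0001 -0.1366] [ 0.0006 -0.     -0.0016]
-20 [-0.0004 -0.     -0.0699] [ 0.0006 -0.     -0.0016]
22 [-0.0004 -0.0001  0.0001] [ 0.0006 -0.     -0.0016]
```

View pics/g.png

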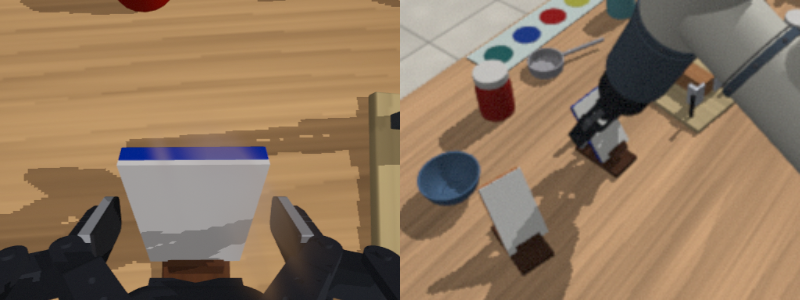

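The picture shows the fingers straddling the tile evenly, tile x 118–270 between pads at 105 and 285 in the left half. I'll close the gripper.

step_arm:
  increments:
    - [[0,0,0],[0,0,0],70]
    - [[0,0,0],[0,0,0],64]
    - [[0,0,0],[0,0,0],60]
    - [[0,0,0],[0,0,0],56]
    - [[0,0,0],[0,0,0],52]
    - [[0,0,0],[0,0,0],52]
    - [[0,0,0],[0,0,0],52]
    - [[0,0,0],[0,0,0],52]
  grip_force: 40

```text
time_s: 9.75
ee_pos: [599.6, 136.3, 48.7]
ee_rot: [0.974, -0.031, 0.225, 0.007]
wrist_force: [-6.4, 1.2, 6.0]
width: 59.4
grasp_force: 42.6
```

Run:
```python
from h import *
np.set_printoptions(precision=4,suppress=True)
s=r.get_state(); R0=R.from_quat(s["ee_rot"]); print(s["wrist_force"],s["moment"])
T=R.from_euler("z",-3.5,degrees=True)*R.from_euler("y",35,degrees=True)
zt=T.apply([0,0,1]); print("25 along zt",R0.inv().apply(25*zt)/600,"up100",R0.inv().apply(25*zt+np.array([-15,0,100]))/600)
```

```text
[-6.4394  1.1918  5.9748] [0.3278 2.1667 0.0632]
25 along zt [ 0.0365 -0.0001 -0.0202] up100 [ 0.0873  0.0015 -0.1808]
```

step_arm:
  increments:
    - [[0.012,0,-0.007],[0,0,0],52]
    - [[0.024,0,-0.014],[0,0,0],52]
    - [[0.037,0,-0.02],[0,0,0],52]
    - [[0.05,0,-0.06],[0,0,0],52]
    - [[0.065,0,-0.1],[0,0,0],52]
    - [[0.08,0,-0.14],[0,0,0],52]
    - [[0.087,0,-0.18],[0,0,0],52]
    - [[0.087,0,-0.18],[0,0,0],52]

```text
time_s: 10.55
ee_pos: [600.2, 137.3, 171.9]
ee_rot: [0.973, -0.031, 0.227, 0.006]
wrist_force: [0.8, 1.4, -2.0]
width: 59.4
grasp_force: 44.0
```

Run:
```python
from arm import *
np.set_printoptions(precision=4,suppress=True)
F=R.from_euler("z",180,degrees=True)
s=r.get_state(); print(s["joint_pos"],s["ee_pos"],s["wrist_force"],s["moment"],s["width"],s["grasp_force"])
print("to A",inc([490,70,230],trot(-3.5,10)*F,s), ik([490,70,230],trot(-3.5,10)*F,s["joint_pos"]))
q=s["joint_pos"].copy();q[5]-=3.1; print(ik([490,70,230],trot(-8.5,10),q))
```

```text
[ 0.6224  0.1387 -0.458   0.4696 -0.6616  0.5565] [600.1827 137.2659 171.8706] [ 0.7735  1.3785 -2.0103] [0.178  1.4122 0.0761] 59.43238534275206 43.99150550365448
to A (array([-0.1149,  0.1231, -0.1653]), array([-0.0008, -0.0905, -0.0009])) (array([ 0.5331,  0.0248, -0.2219,  0.1053, -1.181 ,  0.9436]), np.float64(2.8189644541934984e-12))
(array([ 0.5433,  0.0279, -0.2242,  0.1198, -1.1863, -2.3   ]), np.float64(8.537877251353642e-12))
```

step_arm:
  increments:
    - [[-0.02,0.02,-0.06],[0,-0.02,0],52]
    - [[-0.05,0.06,-0.12],[0,-0.05,0],52]
    - [[-0.08,0.1,-0.165],[0,-0.09,0],52]
    - [[-0.115,0.123,-0.165],[0,-0.09,0],52]
    - [[-0.115,0.123,-0.165],[0,-0.09,0],52]
    - [[-0.115,0.123,-0.165],[0,-0.09,0],52]
    - [[-0.115,0.123,-0.165],[0,-0.09,0],52]

```text
time_s: 11.25
ee_pos: [489.1, 69.0, 225.8]
ee_rot: [0.996, -0.032, 0.085, 0.003]
wrist_force: [-0.5, -0.1, -0.8]
width: 59.0
grasp_force: 44.1
```

step_arm:
  increments:
    - [[0,0,0],[0,0,0.04],52]
    - [[0,0,0],[0,0,0.08],52]
    - [[0,0,0],[0,0,0.12],52]
    - [[0,0,0],[0,0,0.16],52]
    - [[0,0,0],[0,0,0.2],52]
    - [[0,0,0],[0,0,0.24],52]
    - [[0,0,0],[0,0,0.28],52]
    - [[0,0,0],[0,0,0.32],52]
    - [[0,0,0],[0,0,0.36],52]
    - [[0,0,0],[0,0,0.4],52]
    - [[0,0,0],[0,0,0.44],52]
    - [[0,0,0],[0,0,0.48],52]

```text
time_s: 12.45
ee_pos: [489.4, 69.4, 226.1]
ee_rot: [-0.703, 0.706, -0.064, 0.056]
wrist_force: [-0.8, 0.2, -1.8]
width: 59.3
grasp_force: 44.1
```

step_arm:
  increments:
    - [[0,0,0],[0,0,0.04],52]
    - [[0,0,0],[0,0,0.08],52]
    - [[0,0,0],[0,0,0.12],52]
    - [[0,0,0],[0,0,0.16],52]
    - [[0,0,0],[0,0,0.2],52]
    - [[0,0,0],[0,0,0.24],52]
    - [[0,0,0],[0,0,0.28],52]
    - [[0,0,0],[0,0,0.32],52]
    - [[0,0,0],[0,0,0.36],52]
    - [[0,0,0],[0,0,0.4],52]
    - [[0,0,0],[0,0,0.44],52]
    - [[0,0,0],[0,0,0.48],52]

```text
time_s: 13.65
ee_pos: [489.3, 69.4, 226.0]
ee_rot: [-0.029, 0.996, -0.008, 0.085]
wrist_force: [-0.4, -0.3, -0.8]
width: 59.1
grasp_force: 44.1
```

Run:
```python
from arm import *
import cv2
np.set_printoptions(precision=4,suppress=True)
s=r.get_state(); R0=R.from_quat(s["ee_rot"]); print(s["joint_pos"],s["ee_pos"],R0.as_matrix(),s["width"],s["moment"])
for n in ("wrist","side"): cv2.imwrite(f"pics/h_{n}.png",r.capture(n))
a=cv2.imread("pics/h_wrist.png");b=cv2.imread("pics/h_side.png")
cv2.imwrite("pics/h.png",np.hstack([cv2.resize(a,(400,300)),cv2.resize(b[60:300,140:460],(400,300))]))
```

```text
[ 0.5318  0.0279 -0.2278  0.1042 -1.1762 -2.0786] [489.3408  69.3851 226.0323] [[-0.984  -0.0556  0.1691]
 [-0.0584  0.9982 -0.0119]
 [-0.1682 -0.0216 -0.9855]] 59.12837714392264 [ 0.0404  0.6091 -0.0175]
```

View pics/h.png

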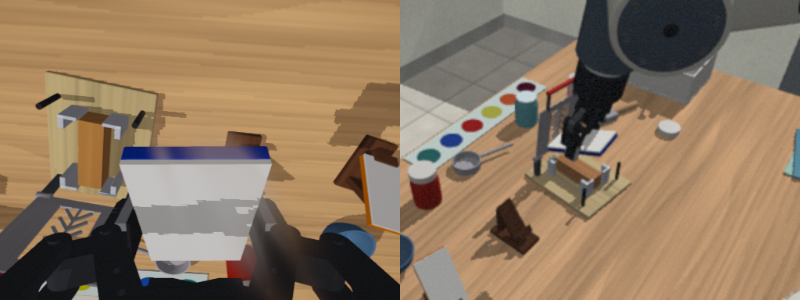

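The picture shows the tile held square, white face towards the camera, spanning (122,160)–(270,160) at the top and (132,255)–(243,260) at the bottom in the left half. Now I'll measure how it sits in the tool.

```bash
cat > held.py <<'E'
from h import *
import cv2
np.set_printoptions(precision=2,suppress=True)
im=cv2.imread("pics/h_wrist.png"); c=r.get_calibration("wrist"); s=r.get_state(); R0=R.from_quat(s["ee_rot"])
hsv=cv2.cvtColor(im,cv2.COLOR_BGR2HSV); m=cv2.inRange(hsv,(0,0,90),(179,60,255)); m[:,:150]=0;m[:,355:]=0;m[:190]=0;m[345:]=0
t=max(cv2.findContours(m,cv2.RETR_EXTERNAL,cv2.CHAIN_APPROX_NONE)[0],key=cv2.contourArea)
q=cv2.approxPolyDP(cv2.convexHull(t),6,True)[:,0].astype(float); print(q)
if len(q)==4:
    o=q[np.argsort(q[:,1])]; top=o[:2][np.argsort(o[:2,0])]; bot=o[2:][np.argsort(o[2:,0])]
    # tile top end is at image top; image right = +y world = tool +y. tile y = -tool y (half turn)
    img=np.array([*top,*bot]); obj=np.array([[-5,30,50],[-5,-30,50],[-5,30,-50],[-5,-30,-50]],float)
    for flip in (1,):
        K=np.array([[c["fx"],0,c["cx"]],[0,c["fy"],c["cy"]],[0,0,1]])
        ok,rv,tv=cv2.solvePnP(obj,img,K,None,flags=cv2.SOLVEPNP_IPPE)
        G=R.from_quat(c["attitude"])*R.from_matrix(np.diag([1.,-1,-1]))
        Tw=G*R.from_rotvec(rv[:,0]); pw=c["origin"]+G.apply(tv[:,0])
        M=(R0.inv()*Tw).as_matrix(); print("tile axes in tool (cols)\n",M,"centre in tool",R0.inv().apply(pw-s["ee_pos"]),"a",np.degrees(np.arctan2(-M[2,2],M[2,0])))
        pr=cv2.projectPoints(obj,rv,tv,K,None)[0][:,0]; print("reproj",np.abs(pr-img).max())
E
python3 held.py
```

```text
[[346. 204.]
 [354. 286.]
 [307. 332.]
 [202. 344.]
 [175. 321.]
 [150. 246.]
 [154. 204.]]
```

Run:
```python
import cv2,numpy as np
im=cv2.imread("pics/h_wrist.png");g=im.astype(int); hsv=cv2.cvtColor(im,cv2.COLOR_BGR2HSV)
m=(cv2.inRange(hsv,(0,0,95),(179,45,255))>0)
for y in range(200,345,10):
    x=250
    if not m[y,x]: print(y,"-",im[y,x]);continue
    a=x
    while m[y,a-1]:a-=1
    b=x
    while m[y,b+1]:b+=1
    print(y,a,b,im[y,a-2],im[y,b+2],end=" | ")
print()
for x in (200,230,260,290):
    col=[y for y in range(150,384) if m[y,x]]; print(x,min(col),[y for y in col if y+1 not in col][:5])
```

```text
200 - [115  78  85]
210 152 347 [ 71 103 119] [ 69 102 134] | 220 155 344 [91 87 86] [ 74 106 137] | 230 159 341 [ 89 101 109] [ 86 113 142] | 240 162 337 [116 162 182] [117 151 183] | 250 165 335 [37 33 31] [116 148 179] | 260 168 343 [77 75 73] [ 81  89 101] | 270 173 346 [19 17 16] [75 83 96] | 280 176 324 [17 18 17] [74 76 81] | 290 180 321 [21 18 18] [84 87 91] | 300 182 318 [18 16 18] [83 86 90] | 310 186 314 [ 70 106 138] [115 146 178] | 320 188 311 [77 75 77] [ 76  81 109] | 330 193 308 [ 99 146 185] [ 64  67 110] | 340 - [ 98 142 181]

200 205 [335, 341, 355]
230 205 [357]
260 204 [333, 359]
290 204 [332]
```

```bash
python3 - <<'E'
s=open("held.py").read()
i=s.index("hsv=");j=s.index("    # tile top")
s=s[:i]+"if 1:\n    top=[[150.5,204.5],[348.8,204.5]];bot=[[194,334],[307,333]]\n"+s[j:]
open("held.py","w").write(s)
E
python3 held.py
```

```text
tile axes in tool (cols)
 [[ 0.47 -0.01  0.88]
 [-0.01 -1.   -0.  ]
 [ 0.88 -0.   -0.47]] centre in tool [  1.15  -0.67 -19.4 ] a 27.8024543651074
reproj 1.4341960892743657
```

```bash
cat > jig.py <<'E'
from h import *
import cv2
np.set_printoptions(precision=2,suppress=True)
c=r.get_calibration("wrist"); im=cv2.imread("pics/h_wrist.png"); hsv=cv2.cvtColor(im,cv2.COLOR_BGR2HSV)
print(hsv[int(140*1.28),int(92*1.28)],hsv[int(160*1.28),int(106*1.28)])
for hi in (18,17):
  for vmin in (120,140):
    m=cv2.inRange(hsv,(8,130,vmin),(hi,255,255)); k=np.zeros_like(m); k[130:250,80:160]=m[130:250,80:160]
    t=max(cv2.findContours(k,cv2.RETR_EXTERNAL,cv2.CHAIN_APPROX_NONE)[0],key=cv2.contourArea)[:,0]
    print(cv2.minAreaRect(np.array([onz(c,p,45)[:2] for p in t],np.float32)))
# grey fences' outer bounding at z=51
m=cv2.inRange(hsv,(95,0,120),(130,90,255)); k=np.zeros_like(m); k[125:255,60:170]=m[125:255,60:170]
for t in cv2.findContours(k,cv2.RETR_EXTERNAL,cv2.CHAIN_APPROX_NONE)[0]:
    if cv2.contourArea(t)>30: print("fence",cv2.boundingRect(t))
E
python3 jig.py
python3 - <<'E'
import cv2
im=cv2.imread("pics/h_wrist.png"); hsv=cv2.cvtColor(im,cv2.COLOR_BGR2HSV)
for p in [(68,120),(128,120),(72,186),(118,188)]: print(hsv[int(p[1]*1.28),int(p[0]*1.28)])
E
```

```text
[ 16 168 168] [ 14 162  85]
((569.97900390625, -75.43501281738281), (32.98844909667969, 103.82962036132812), 81.64061737060547)
((570.1598510742188, -75.71755981445312), (32.48194122314453, 103.38961029052734), 81.64061737060547)
((569.97900390625, -75.43501281738281), (32.98844909667969, 103.82962036132812), 81.64061737060547)
((570.1598510742188, -75.71755981445312), (32.48194122314453, 103.38961029052734), 81.64061737060547)
fence (128, 238, 21, 14)
fence (76, 227, 22, 16)
fence (132, 158, 23, 20)
fence (74, 146, 24, 18)
[115  11 136]
[125  16  95]
[120  15  99]
[115  16  94]
```

```bash
cat > pl.py <<'E'
from arm import *
import sys
np.set_printoptions(precision=4,suppress=True)
P=np.array([570.0,-75.6,0]); Rp=trot(-8.4,23); ct=np.array([1,-.5,-20.5]); ux=np.array([np.cos(np.radians(8.4)),-np.sin(np.radians(8.4)),0])
s=r.get_state(); print(s["joint_pos"],s["ee_pos"],s["wrist_force"],s["moment"],"tile centre now",s["ee_pos"]+R.from_quat(s["ee_rot"]).apply(ct))
q=s["joint_pos"]
for off,z in ((-60,140),(-10,110),(0,80),(0,62),(0,56),(0,50)):
    p=P+off*ux+[0,0,z]-Rp.apply(ct); q,e=ik(p,Rp,q); print(off,z,*inc(p,Rp,s),"q",q,round(e,5))
E
python3 pl.py
```

```text
[ 0.5317  0.0277 -0.2277  0.1042 -1.1763 -2.0745] [489.3307  69.3331 226.1129] [ 0.9325  0.3981 -1.0477] [ 0.0276  0.6361 -0.0146] tile centre now [484.9078  69.0156 246.1588]
-60 140 [-0.006 -0.227  0.183] [ 0.0117 -0.073   0.0651] q [ 0.2714  0.0209 -0.6553  0.3104 -0.5461 -2.2265] 0.0
-10 110 [-0.0779 -0.2429  0.2464] [ 0.0117 -0.073   0.0651] q [ 0.2201  0.1555 -0.5947  0.3186 -0.4637 -2.1974] 0.0
0 80 [-0.0856 -0.2452  0.2985] [ 0.0117 -0.073   0.0651] q [ 0.2035  0.2132 -0.6341  0.3813 -0.3684 -2.253 ] 0.0
0 62 [-0.0805 -0.2445  0.3281] [ 0.0117 -0.073   0.0651] q [ 0.1925  0.2385 -0.6804  0.4552 -0.3001 -2.3221] 0.0
0 56 [-0.0789 -0.2443  0.3379] [ 0.0117 -0.073   0.0651] q [ 0.1866  0.2471 -0.6982  0.4899 -0.2751 -2.3534] 0.0
0 50 [-0.0772 -0.2441  0.3478] [ 0.0117 -0.073   0.0651] q [ 0.1788  0.2556 -0.7179  0.5334 -0.2482 -2.3919] 0.0
```

step_arm:
  increments:
    - [[0,-0.06,0.03],[0,-0.02,0.02],52]
    - [[0,-0.12,0.08],[0.005,-0.04,0.04],52]
    - [[-0.006,-0.18,0.12],[0.012,-0.073,0.065],52]
    - [[-0.006,-0.227,0.16],[0.012,-0.073,0.065],52]
    - [[-0.006,-0.227,0.183],[0.012,-0.073,0.065],52]
    - [[-0.04,-0.235,0.215],[0.012,-0.073,0.065],52]
    - [[-0.078,-0.243,0.246],[0.012,-0.073,0.065],52]
    - [[-0.082,-0.245,0.27],[0.012,-0.073,0.065],52]
    - [[-0.086,-0.245,0.29],[0.012,-0.073,0.065],52]
    - [[-0.0856,-0.2452,0.2985],[0.0117,-0.073,0.0651],52]
    - [[-0.0856,-0.2452,0.2985],[0.0117,-0.073,0.0651],52]
    - [[-0.0856,-0.2452,0.2985],[0.0117,-0.073,0.0651],52]

```text
time_s: 14.95
ee_pos: [579.1, -76.5, 62.6]
ee_rot: [0.071, 0.977, -0.014, 0.199]
wrist_force: [0.5, -1.1, -0.6]
width: 59.1
grasp_force: 44.1
```

```bash
python3 pl.py
```

```text
[ 0.2033  0.2116 -0.632   0.3777 -0.3702 -2.2471] [579.1363 -76.4742  62.5748] [ 0.4922 -1.0792 -0.6313] [0.1885 1.2966 0.011 ] tile centre now [570.2032 -75.6828  81.043 ]
-60 140 [ 0.0539  0.0003 -0.1297] [0.0003 0.0004 0.0006] q [ 0.2714  0.0209 -0.6553  0.3104 -0.5461 -2.2265] 0.0
-10 110 [-0.0032  0.0001 -0.0511] [0.0003 0.0004 0.0006] q [ 0.2201  0.1555 -0.5947  0.3186 -0.4637 -2.1974] 0.0
0 80 [0.001  0.0001 0.0015] [0.0003 0.0004 0.0006] q [ 0.2035  0.2132 -0.6341  0.3813 -0.3684 -2.253 ] 0.0
0 62 [0.0128 0.     0.0291] [0.0003 0.0004 0.0006] q [ 0.1925  0.2385 -0.6804  0.4552 -0.3001 -2.3221] 0.0
0 56 [0.0167 0.     0.0383] [0.0003 0.0004 0.0006] q [ 0.1866  0.2471 -0.6982  0.4899 -0.2751 -2.3534] 0.0
0 50 [0.0206 0.     0.0475] [0.0003 0.0004 0.0006] q [ 0.1788  0.2556 -0.7179  0.5334 -0.2482 -2.3919] 0.0
```

step_arm:
  increments:
    - [[0.004,0,0.01],[0,0,0],52]
    - [[0.008,0,0.02],[0,0,0],52]
    - [[0.0128,0,0.029],[0,0,0],52]
    - [[0.015,0,0.034],[0,0,0],52]
    - [[0.016,0,0.036],[0,0,0],52]
    - [[0.016,0,0.036],[0,0,0],52]
  grip_force: 20

```text
time_s: 15.55
ee_pos: [578.5, -76.6, 38.4]
ee_rot: [0.071, 0.977, -0.014, 0.199]
wrist_force: [0.0, -0.2, -1.2]
width: 59.1
grasp_force: 44.2
```

```bash
python3 pl.py
python3 - <<'E'
from h import *
import cv2
a=r.capture("side");b=r.capture("wrist"); cv2.imwrite("pics/p_side.png",a);cv2.imwrite("pics/p_wrist.png",b)
E
```

```text
[ 0.187   0.2449 -0.6966  0.4836 -0.2776 -2.3467] [578.4777 -76.6222  38.3518] [ 0.0476 -0.1915 -1.2341] [ 0.1793  1.3367 -0.0255] tile centre now [569.5583 -75.8259  56.8264]
-60 140 [ 0.0372  0.0006 -0.1664] [0.0002 0.0002 0.0002] q [ 0.2714  0.0209 -0.6553  0.3104 -0.5461 -2.2265] 0.0
-10 110 [-0.0199  0.0005 -0.0878] [0.0002 0.0002 0.0002] q [ 0.2201  0.1555 -0.5947  0.3186 -0.4637 -2.1974] 0.0
0 80 [-0.0157  0.0005 -0.0353] [0.0002 0.0002 0.0002] q [ 0.2035  0.2132 -0.6341  0.3813 -0.3684 -2.253 ] 0.0
0 62 [-0.004   0.0005 -0.0077] [0.0002 0.0002 0.0002] q [ 0.1925  0.2385 -0.6804  0.4552 -0.3001 -2.3221] 0.0
0 56 [-0.0001  0.0005  0.0015] [0.0002 0.0002 0.0002] q [ 0.1866  0.2471 -0.6982  0.4899 -0.2751 -2.3534] 0.0
0 50 [0.0038 0.0004 0.0107] [0.0002 0.0002 0.0002] q [ 0.1788  0.2556 -0.7179  0.5334 -0.2482 -2.3919] 0.0
```

step_arm:
  increments:
    - [[0.001,0,0.002],[0,0,0],54]
    - [[0.0015,0,0.004],[0,0,0],54]
    - [[0.0022,0,0.006],[0,0,0],54]
    - [[0.0022,0,0.006],[0,0,0],54]
  grip_force: 20

```text
time_s: 16.05
ee_pos: [579.4, -76.4, 35.7]
ee_rot: [0.071, 0.977, -0.014, 0.2]
wrist_force: [-4.8, 1.3, 5.9]
width: 59.2
grasp_force: 45.0
```

```bash
python3 pl.py|head -1
python3 - <<'E'
from h import *
print(r.get_state()["wrist_force"])
E
```

```text
[ 0.1826  0.2492 -0.7074  0.5092 -0.261  -2.3693] [579.357  -76.4096  35.7282] [-4.8029  1.3145  5.93  ] [0.4828 1.5917 0.1029] tile centre now [570.3943 -75.6219  54.1822]
[-4.80287495  1.31453535  5.9299675 ]
```

step_arm:
  increments:
    - [[0.0018,0,0.001],[0,0,0],54]
    - [[0.0025,0,0.0026],[0,0,0],54]
    - [[0.0032,0,0.0041],[0,0,0],54]
    - [[0.0032,0,0.0041],[0,0,0],54]
  grip_force: 20

```text
time_s: 16.45
ee_pos: [579.2, -76.3, 33.3]
ee_rot: [0.071, 0.977, -0.014, 0.201]
wrist_force: [-5.6, -0.1, 9.0]
width: 59.2
grasp_force: 45.1
```

```bash
python3 pl.py|head -1
```

```text
[ 0.1783  0.2517 -0.7195  0.5355 -0.2459 -2.3927] [579.1861 -76.2631  33.3402] [-5.6131 -0.054   8.9827] [ 0.1058  1.2417 -0.0401] tile centre now [570.1979 -75.4791  51.7819]
```

step_arm:
  increments:
    - [[0.0008,0,0.0015],[0,0,0],54]
    - [[0.0014,0,0.003],[0,0,0],54]
    - [[0.0014,0,0.003],[0,0,0],54]
  grip_force: 20

```text
time_s: 16.75
ee_pos: [579.2, -76.3, 31.8]
ee_rot: [0.071, 0.977, -0.014, 0.201]
wrist_force: [-7.0, 1.4, 11.6]
width: 59.0
grasp_force: 45.4
```

```bash
python3 pl.py|head -1
cat > edge.py <<'E'
from h import *
import cv2,sys
np.set_printoptions(precision=2,suppress=True)
c=r.get_calibration("wrist"); im=r.capture("wrist"); cv2.imwrite("pics/%s.png"%sys.argv[1],im); hsv=cv2.cvtColor(im,cv2.COLOR_BGR2HSV)
m=(cv2.inRange(hsv,(0,0,95),(179,45,255))>0)
for y in range(180,345,15):
    x=250
    if not m[y,x]: print(y,"-",im[y,x]);continue
    a=b=x
    while m[y,a-1]:a-=1
    while m[y,b+1]:b+=1
    print(y,a,b,end=" | ")
for x in (200,230,260,290):
    col=[y for y in range(150,384) if m[y,x]]; print(x,col[0] if col else None,[y for y in col if y+1 not in col][:5])
E
python3 edge.py e1
```

```text
[ 0.1751  0.2536 -0.7268  0.553  -0.2367 -2.408 ] [579.1896 -76.2589  31.7969] [-7.0145  1.3701 11.629 ] [ 0.2467  1.5295 -0.0138] tile centre now [570.1902 -75.4741  50.2332]
180 - [97 64 68]
195 129 370 | 210 158 342 | 225 162 338 | 240 166 335 | 255 169 340 | 270 174 346 | 285 178 326 | 300 181 329 | 315 178 334 | 330 172 331 | 200 150 [167, 179, 343]
230 194 [343]
260 194 [343]
290 194 [343]
```

step_arm:
  increments:
    - [[0.0004,0,0.001],[0,0,0],58]
    - [[0.0004,0,0.001],[0,0,0],60]
    - [[0.0004,0,0.001],[0,0,0],62]
    - [[0.0004,0,0.001],[0,0,0],66]
    - [[0.0004,0,0.001],[0,0,0],70]
    - [[0.0004,0,0.001],[0,0,0],76]
    - [[0.0004,0,0.001],[0,0,0],80]

```text
time_s: 17.5
ee_pos: [577.9, -76.4, 28.9]
ee_rot: [0.072, 0.977, -0.014, 0.199]
wrist_force: [0.0, 0.3, 0.0]
width: 80.0
grasp_force: 0.0
```

```bash
python3 pl.py|head -1; python3 edge.py e2
```

```text
[ 0.174   0.2575 -0.7305  0.5579 -0.2336 -2.4126] [577.9374 -76.4401  28.8605] [0.023  0.2967 0.0467] [0.1956 1.2301 0.0571] tile centre now [569.0183 -75.6452  47.3353]
180 - [ 77 128 179]
195 - [96 61 65]
210 130 370 | 225 160 343 | 240 164 339 | 255 168 335 | 270 172 331 | 285 175 327 | 300 175 326 | 315 172 328 | 330 169 331 | 200 150 [176, 187, 350]
230 202 [350]
260 202 [350]
290 202 [350]
```

Run:
```python
from h import *
np.set_printoptions(precision=2,suppress=True)
c=r.get_calibration("wrist"); yaw=np.radians(-8.4); J=R.from_euler("z",-8.4,degrees=True)
for p in [(154,202),(349,202),(175,285),(327,285)]: print(J.inv().apply(onz(c,p,55)-[570,-75.6,0]))
s=r.get_state(); Rt=R.from_quat(s["ee_rot"])
z=Rt.apply([0,0,1]); print(R.from_quat(s["ee_rot"]).inv().apply([0,0,30])/600)
```

```text
[-50.21 -29.99  55.  ]
[-50.28  29.92  55.  ]
[ -5.85 -30.    55.  ]
[-5.91 29.94 55.  ]
[-0.02  0.   -0.05]
```

The tile is seated flat: its white face is at z≈55, from −50.2 mm in jig x, and ±30 mm in y. Next I retreat and plan the stencil swing: pull the bar from behind with shut fingers, then press it from above.

```bash
cat > st.py <<'E'
from arm import *
import sys
np.set_printoptions(precision=4,suppress=True)
P=np.array([570.0,-75.6,0]); Rp=trot(-8.4,0); ux=np.array([np.cos(np.radians(8.4)),-np.sin(np.radians(8.4)),0])
s=r.get_state(); print(s["joint_pos"],s["ee_pos"],s["wrist_force"])
q=s["joint_pos"]
for a in sys.argv[1:]:
    off,z=map(float,a.split(","))
    p=P+off*ux+[0,0,z]; q,e=ik(p,Rp,q); print(off,z,*inc(p,Rp,s),"q",q,round(e,5))
E
python3 st.py -100,260 78,255 78,211
```

```text
[ 0.1741  0.2574 -0.7305  0.5579 -0.2336 -2.4126] [577.9393 -76.4274  28.9046] [ 0.1295  0.6507 -0.6874]
-100.0 260.0 [ 0.0149 -0.0002 -0.4249] [0.0002 0.128  0.0002] q [ 0.2021  0.0982 -0.0125  0.     -1.4601 -1.9196] 0.0
78.0 255.0 [-0.2548 -0.0004 -0.3011] [0.0002 0.128  0.0002] q [ 0.105   0.466   0.4753  0.     -1.5801 -1.8224] 0.0
78.0 211.0 [-0.2261 -0.0005 -0.2336] [0.0002 0.128  0.0002] q [ 0.105   0.4701  0.3719  0.     -1.4726 -1.8224] 0.0
```

step_arm:
  increments:
    - [[0,0,-0.02],[0,0,0],85]
    - [[0,0,-0.05],[0,0,0],85]
    - [[0,0,-0.1],[0,0,0],85]
    - [[0,0,-0.16],[0,0.02,0],85]
    - [[0,0,-0.2],[0,0.06,0],85]
    - [[0,0,-0.2],[0,0.06,0],85]

```text
time_s: 18.15
ee_pos: [534.7, -68.8, 144.3]
ee_rot: [0.072, 0.991, -0.006, 0.109]
wrist_force: [0.9, 0.3, 0.5]
width: 85.0
grasp_force: 0.0
```

```bash
python3 st.py -100,260 78,255 78,211
```

```text
[ 0.2127  0.1336 -0.3301  0.093  -0.9032 -1.9786] [534.7243 -68.8186 144.3215] [0.9211 0.3002 0.5457]
-100.0 260.0 [ 0.0626 -0.0018 -0.2114] [0.001  0.0695 0.0005] q [ 0.2021  0.0982 -0.0125  0.     -1.4601 -1.9196] 0.0
78.0 255.0 [-0.2253 -0.0024 -0.139 ] [0.001  0.0695 0.0005] q [ 0.105   0.466   0.4753  0.     -1.5801 -1.8224] 0.0
78.0 211.0 [-0.2094 -0.0026 -0.0674] [0.001  0.0695 0.0005] q [ 0.105   0.4701  0.3719  0.     -1.4726 -1.8224] 0.0
```

step_arm:
  increments:
    - [[0.03,0,-0.08],[0,0.03,0],60]
    - [[0.05,-0.002,-0.15],[0,0.07,0],30]
    - [[0.0626,-0.002,-0.211],[0.001,0.0695,0],0]
    - [[0.0626,-0.002,-0.211],[0.001,0.0695,0],0]
    - [[0.0,-0.002,-0.21],[0.001,0.0695,0],0]
    - [[-0.06,-0.002,-0.2],[0.001,0.0695,0],0]
    - [[-0.12,-0.002,-0.18],[0.001,0.0695,0],0]
    - [[-0.18,-0.0024,-0.16],[0.001,0.0695,0.0005],0]
    - [[-0.2253,-0.0024,-0.139],[0.001,0.0695,0.0005],0]
    - [[-0.2253,-0.0024,-0.139],[0.001,0.0695,0.0005],0]
    - [[-0.2253,-0.0024,-0.139],[0.001,0.0695,0.0005],0]
    - [[-0.2253,-0.0024,-0.139],[0.001,0.0695,0.0005],0]

```text
time_s: 19.35
ee_pos: [644.1, -87.8, 250.3]
ee_rot: [0.074, 0.997, -0.001, -0.002]
wrist_force: [-0.3, 0.0, 1.1]
width: -0.3
grasp_force: 0.0
```

```bash
python3 st.py 78,255 78,211
python3 - <<'E'
from h import *
import cv2
# red bar ends re-measured from scene + wrist (mask extremes)
im=r.capture("scene");hs=cv2.cvtColor(im,cv2.COLOR_BGR2HSV)
m=cv2.inRange(hs,(0,150,60),(8,255,255))|cv2.inRange(hs,(172,150,60),(179,255,255))
k=np.zeros_like(m);k[120:170,180:250]=m[120:170,180:250]
ys,xs=np.nonzero(k);print(len(xs),xs.min(),xs.max(),ys.min(),ys.max())
cv2.imwrite("pics/b_scene.png",im);cv2.imwrite("pics/b_side.png",r.capture("side"))
E
```

```text
[ 0.1051  0.4618  0.4565  0.0013 -1.5695 -1.8236] [644.103  -87.7826 250.3283] [-0.3099  0.0418  1.1296]
78.0 255.0 [-0.0048  0.002  -0.0078] [-0.0007 -0.0011 -0.0004] q [ 0.105   0.466   0.4753  0.     -1.5801 -1.8224] 0.0
78.0 211.0 [-0.0051  0.0022  0.0655] [-0.0007 -0.0011 -0.0004] q [ 0.105   0.4701  0.3719  0.     -1.4726 -1.8224] 0.0
120 191 230 131 144
```

step_arm:
  increments:
    - [[-0.006,0.002,0],[0,-0.001,0],0]
    - [[-0.006,0.002,0.015],[0,-0.001,0],0]
    - [[-0.006,0.002,0.03],[0,-0.001,0],0]
    - [[-0.006,0.002,0.048],[0,-0.001,0],0]
    - [[-0.006,0.002,0.065],[0,-0.001,0],0]
    - [[-0.006,0.002,0.065],[0,-0.001,0],0]

```text
time_s: 20.05
ee_pos: [646.9, -87.1, 208.0]
ee_rot: [0.074, 0.997, -0.001, -0.003]
wrist_force: [-0.4, 0.4, -0.7]
width: 0.1
grasp_force: 0.0
```

```bash
python3 - <<'E'
import numpy as np
# finger centre offset & z for theta: contact 16 mm behind bar centre, tip 12 below
for th in range(84,34,-5):
    t=np.radians(th); print(th, round(70-165*np.cos(t)+16,1), round(60+165*np.sin(t)-12,1), end="; ")
E
python3 st.py 78,211 68,212 40,198 16,178 -20,150 -25,146
```

```text
84 68.8 212.1; 79 54.5 210.0; 74 40.5 206.6; 69 26.9 202.0; 64 13.7 196.3; 59 1.0 189.4; 54 -11.0 181.5; 49 -22.2 172.5; 44 -32.7 162.6; 39 -42.2 151.8; [ 0.1057  0.474   0.3703  0.0011 -1.4731 -1.8245] [646.922  -87.0557 208.0473] [-0.3855  0.3706 -0.6598]
78.0 211.0 [-0.0004  0.0001 -0.0049] [-0.0008 -0.0018 -0.0004] q [ 0.105   0.4701  0.3719  0.     -1.4726 -1.8224] 0.0
68.0 212.0 [ 0.0163  0.0001 -0.0065] [-0.0008 -0.0018 -0.0004] q [ 0.109   0.4489  0.3409  0.     -1.4628 -1.8264] 0.0
40.0 198.0 [0.0629 0.0001 0.0171] [-0.0008 -0.0018 -0.0004] q [ 0.1208  0.3956  0.2236  0.     -1.3988 -1.8382] 0.0
16.0 178.0 [0.1027 0.0002 0.0507] [-0.0008 -0.0018 -0.0004] q [ 0.1319  0.3563  0.1141  0.     -1.3286 -1.8493] 0.0
-20.0 150.0 [0.1624 0.0002 0.0977] [-0.0008 -0.0018 -0.0004] q [ 0.1505  0.3028 -0.0358  0.     -1.2322 -1.8679] 0.0
-25.0 146.0 [0.1707 0.0002 0.1044] [-0.0008 -0.0018 -0.0004] q [ 0.1532  0.296  -0.056   0.     -1.2188 -1.8706] 0.0
```

step_arm:
  increments:
    - [[0.013,0,0],[0,-0.002,0],0]
    - [[0.02,0,0],[0,-0.002,0],0]
    - [[0.026,0,0],[0,-0.002,0],0]
    - [[0.033,0,0],[0,-0.002,0],0]
    - [[0.04,0,0],[0,-0.002,0],0]
    - [[0.046,0,0],[0,-0.002,0],0]
    - [[0.053,0,0.002],[0,-0.002,0],0]
    - [[0.06,0,0.005],[0,-0.002,0],0]
    - [[0.066,0,0.007],[0,-0.002,0],0]
    - [[0.073,0,0.009],[0,-0.002,0],0]
    - [[0.08,0,0.012],[0,-0.002,0],0]
    - [[0.086,0,0.014],[0,-0.002,0],0]

```text
time_s: 21.25
ee_pos: [596.5, -79.6, 202.2]
ee_rot: [0.074, 0.997, -0.001, 0.002]
wrist_force: [0.6, 0.0, -0.3]
width: -0.3
grasp_force: 0.6
```

```bash
cat > bar.py <<'E'
from h import *
import cv2
np.set_printoptions(precision=1,suppress=True)
s=r.get_state();print("tcp",s["ee_pos"],s["wrist_force"])
J=R.from_euler("z",-8.4,degrees=True);H=np.array([570,-75.6,0])+J.apply([70,0,60])
# bar ends from the scene camera, cast onto the circle round the hinge: mask centroid ray vs plane jig y=0
for n in ("scene","side"):
    c=r.get_calibration(n);im=r.capture(n);hs=cv2.cvtColor(im,cv2.COLOR_BGR2HSV)
    m=cv2.inRange(hs,(0,170,70),(6,255,255))|cv2.inRange(hs,(174,170,70),(179,255,255))
    x0,y0,x1,y1=(170,100,260,190) if n=="scene" else (225,100,330,215)
    k=np.zeros_like(m);k[y0:y1,x0:x1]=m[y0:y1,x0:x1]
    ys,xs=np.nonzero(k)
    if len(xs)<15: print(n,"few",len(xs));continue
    o,d=ray(c,(xs.min()+xs.max())/2,(ys.min()+ys.max())/2); o=J.inv().apply(o-H);d=J.inv().apply(d)
    p=o+d*(-o[1]/d[1]) if n=="side" else None
    if p is None: # intersect with cylinder radius 165 about jig y
        A=d[0]**2+d[2]**2;B=2*(o[0]*d[0]+o[2]*d[2]);C=o[0]**2+o[2]**2-165**2
        D=B*B-4*A*C; ts=[(-B+q*np.sqrt(max(D,0)))/2/A for q in (-1,1)]
        print(n,len(xs),[(o+d*t, np.degrees(np.arctan2((o+d*t)[2],-(o+d*t)[0]))) for t in ts])
    else: print(n,len(xs),p,np.degrees(np.arctan2(p[2],-p[0])),np.hypot(p[0],p[2]))
E
python3 bar.py; python3 st.py 26,200 -32,160
```

```text
tcp [596.5 -79.6 202.2] [ 0.6  0.  -0.3]
scene 42 [(array([-60. ,   0.2, 153.7]), np.float64(68.65904971321746)), (array([-161.8,  -54.1,   32.4]), np.float64(11.325577601621536))]
side 88 [-59.5   0.  150.2] 68.38528361944515 161.54857519642184
[ 0.129   0.364   0.1855  0.0032 -1.3894 -1.8482] [596.137  -79.5398 202.0361] [-0.0611  0.0633  0.5864]
26.0 200.0 [0.0007 0.0001 0.0034] [-0.0007  0.0012 -0.0004] q [ 0.1272  0.367   0.186   0.     -1.3898 -1.8446] 0.0
-32.0 160.0 [0.0976 0.0002 0.0697] [-0.0007  0.0012 -0.0004] q [ 0.1572  0.2738 -0.0497  0.     -1.2473 -1.8746] 0.0
```

step_arm:
  increments:
    - [[0.011,0,0.005],[0,0,0],0]
    - [[0.021,0,0.0095],[0,0,0],0]
    - [[0.032,0,0.0155],[0,0,0],0]
    - [[0.042,0,0.021],[0,0,0],0]
    - [[0.052,0,0.0275],[0,0,0],0]
    - [[0.062,0,0.034],[0,0,0],0]
    - [[0.0715,0,0.042],[0,0,0],0]
    - [[0.081,0,0.049],[0,0,0],0]
    - [[0.09,0,0.0575],[0,0,0],0]
    - [[0.0985,0,0.066],[0,0,0],0]
    - [[0.0985,0,0.066],[0,0,0],0]

```text
time_s: 22.45
ee_pos: [537.4, -70.9, 161.5]
ee_rot: [0.074, 0.997, -0.001, 0.001]
wrist_force: [-0.4, -0.0, 0.2]
width: -0.4
grasp_force: 0.0
```

```bash
python3 bar.py
```

```text
tcp [537.4 -70.9 161.5] [-0.4 -0.   0.2]
scene 24 [(array([-124.3,   -1.4,  108.9]), np.float64(41.214870001599365)), (array([-124.3,   -1.4,  108.9]), np.float64(41.214870001599365))]
side 77 [-117.8    0.   112.2] 43.60709295764757 162.71356841190573
```

step_arm:
  increments:
    - [[-0.006,0,-0.01],[0,0,0],0]
    - [[-0.006,0,-0.05],[0,0,0],0]
    - [[-0.004,0,-0.075],[0,0,0],0]
    - [[0.015,0,-0.075],[0,0,0],0]
    - [[0.03,0,-0.07],[0,0,0],0]
    - [[0.03,0,-0.05],[0,0,0],0]
    - [[0.03,0,-0.035],[0,0,0],0]
    - [[0.03,0,-0.035],[0,0,0],0]

```text
time_s: 23.35
ee_pos: [519.4, -68.3, 180.7]
ee_rot: [0.074, 0.997, -0.002, -0.0]
wrist_force: [-0.8, -0.0, -0.6]
width: 0.1
grasp_force: 0.0
```

```bash
python3 bar.py
python3 - <<'E'
import numpy as np
for th in (43,39,35,31,27,23,19,15,11,8,5,3,1.5,0,-1):
    t=np.radians(th); print(th, round(70-165*np.cos(t),1), round(65+165*np.sin(t),1), end="; ")
E
python3 st.py -50.7,178 -95,65
```

```text
tcp [519.4 -68.3 180.7] [-0.8 -0.  -0.6]
scene 54 [(array([-124.8,   -2.8,  109.5]), np.float64(41.262567920584125)), (array([-124.8,   -2.8,  109.5]), np.float64(41.262567920584125))]
side 50 [-117.8    0.   112.2] 43.60709295764757 162.71356841190573
43 -50.7 177.5; 39 -58.2 168.8; 35 -65.2 159.6; 31 -71.4 150.0; 27 -77.0 139.9; 23 -81.9 129.5; 19 -86.0 118.7; 15 -89.4 107.7; 11 -92.0 96.5; 8 -93.4 88.0; 5 -94.4 79.4; 3 -94.8 73.6; 1.5 -94.9 69.3; 0 -95.0 65.0; -1 -95.0 62.1; [ 0.1705  0.2239 -0.059   0.004  -1.2857 -1.8902] [520.616  -68.476  182.5482] [-0.0721  0.2088  0.3366]
-50.7 178.0 [0.0014 0.0003 0.0076] [-0.001   0.0011 -0.0004] q [ 0.1683  0.2275 -0.0646  0.     -1.2788 -1.8857] 0.0
-95.0 65.0 [0.0758 0.0008 0.1957] [-0.001   0.0011 -0.0004] q [ 0.1984  0.2409 -0.3606  0.     -0.9693 -1.9158] 0.0
```

step_arm:
  increments:
    - [[0.0014,0,0.0083],[0,0,0],0]
    - [[0.008,0,0.0155],[0,0,0],0]
    - [[0.014,0,0.023],[0,0,0],0]
    - [[0.02,0,0.03],[0,0,0],0]
    - [[0.0256,0,0.038],[0,0,0],0]
    - [[0.031,0,0.046],[0,0,0],0]
    - [[0.036,0,0.054],[0,0,0],0]
    - [[0.041,0,0.0625],[0,0,0],0]
    - [[0.0454,0,0.071],[0,0,0],0]
    - [[0.0495,0,0.08],[0,0,0],0]
    - [[0.0535,0,0.088],[0,0,0],0]
    - [[0.057,0,0.097],[0,0,0],0]

```text
time_s: 24.65
ee_pos: [487.1, -63.4, 124.6]
ee_rot: [0.074, 0.997, -0.001, 0.002]
wrist_force: [-0.8, 0.2, 1.6]
width: -0.1
grasp_force: 0.5
```

```bash
python3 bar.py;python3 st.py -86,118.7 -95,65
```

```text
tcp [487.1 -63.4 124.6] [-0.8  0.2  1.6]
scene 36 [(array([-86.1,  31.6, 140.7]), np.float64(58.53349092788243)), (array([-152. ,    1.4,   64.3]), np.float64(22.92095954213702))]
side 44 [-153.8    0.    55. ] 19.669302249495683 163.28990315698638
[ 0.1932  0.1985 -0.2479  0.0038 -1.1217 -1.9136] [486.6581 -63.396  124.0909] [-0.0341 -0.939  -0.2244]
-86.0 118.7 [0.003  0.0002 0.009 ] [-0.0007  0.0012 -0.0004] q [ 0.1918  0.2027 -0.256   0.     -1.1121 -1.9092] 0.0
-95.0 65.0 [0.0183 0.0004 0.0984] [-0.0007  0.0012 -0.0004] q [ 0.1984  0.2409 -0.3606  0.     -0.9693 -1.9158] 0.0
```

step_arm:
  increments:
    - [[0.003,0,0.009],[0,0,0],0]
    - [[0.006,0,0.018],[0,0,0],0]
    - [[0.0087,0,0.027],[0,0,0],0]
    - [[0.011,0,0.0365],[0,0,0],0]
    - [[0.013,0,0.046],[0,0,0],0]
    - [[0.0145,0,0.053],[0,0,0],0]
    - [[0.0155,0,0.06],[0,0,0],0]
    - [[0.0165,0,0.067],[0,0,0],0]
    - [[0.017,0,0.074],[0,0,0],0]
    - [[0.0176,0,0.079],[0,0,0],0]
    - [[0.018,0,0.084],[0,0,0],0]
    - [[0.018,0,0.0885],[0,0,0],0]

```text
time_s: 25.95
ee_pos: [476.8, -62.0, 71.6]
ee_rot: [0.074, 0.997, -0.001, 0.002]
wrist_force: [-0.8, -0.8, 1.4]
width: -0.0
grasp_force: 0.3
```

step_arm:
  increments:
    - [[0,0,0.003],[0,0,0],0]
    - [[0,0,0.006],[0,0,0],0]
    - [[0,0,0.008],[0,0,0],0]
    - [[0,0,0.0095],[0,0,0],0]
    - [[0,0,0.0095],[0,0,0],0]

```text
time_s: 26.45
ee_pos: [476.9, -62.0, 66.1]
ee_rot: [0.074, 0.997, -0.001, 0.002]
wrist_force: [-0.1, 0.1, -0.2]
width: -0.2
grasp_force: 0.0
```

```bash
python3 bar.py
```

```text
tcp [476.9 -62.   66.1] [-0.1  0.1 -0.2]
scene 26 [(array([-36.4,  57. , 160.9]), np.float64(77.24674052894022)), (array([-165. ,   -1.1,    2.7]), np.float64(0.9502648141821934))]
side 46 [-165.1    0.    -1.3] -0.4634977769329858 165.07115237994918
```

step_arm:
  increments:
    - [[0,0,0.0015],[0,0,0],0]
    - [[0,0,0.003],[0,0,0],0]
    - [[0,0,0.004],[0,0,0],0]
    - [[0,0,0.004],[0,0,0],0]

```text
time_s: 26.95
ee_pos: [477.1, -62.1, 64.8]
ee_rot: [0.074, 0.997, -0.001, 0.003]
wrist_force: [-2.9, 0.6, 8.8]
width: 0.4
grasp_force: 4.3
```

step_arm:
  increments:
    - [[0,0,0.002],[0,0,0],0]
    - [[0,0,0.004],[0,0,0],0]
    - [[0,0,0.004],[0,0,0],0]

```text
time_s: 27.25
ee_pos: [477.2, -62.1, 64.3]
ee_rot: [0.073, 0.997, -0.002, 0.003]
wrist_force: [-9.6, 2.6, 25.3]
width: -0.2
grasp_force: 12.5
```

step_arm:
  increments:
    - [[0,0,-0.01],[0,0,0],0]
    - [[0,0,-0.04],[0,0,0],0]
    - [[0,0,-0.1],[0,0,0],0]
    - [[0.05,0,-0.18],[0,0,0],0]
    - [[0.1,0.0,-0.25],[0,0,0],0]
    - [[0.1,0.0,-0.25],[0,0,0],0]
    - [[0.1,0.0,-0.25],[0,0,0],0]

```text
time_s: 27.95
ee_pos: [417.1, -52.5, 212.7]
ee_rot: [0.074, 0.997, -0.001, 0.004]
wrist_force: [-1.1, 0.4, -1.4]
width: -0.0
grasp_force: 0.0
```

```bash
python3 bar.py
python3 - <<'E'
from h import *
import cv2
a=r.capture("side")[110:302,130:386];b=r.capture("wrist"); cv2.imwrite("pics/end.png",np.hstack([cv2.resize(a,(400,300)),cv2.resize(b,(400,300))]))
E
```

```text
tcp [417.1 -52.5 212.7] [-1.1  0.4 -1.4]
scene 53 [(array([-36.9,  57.9, 160.8]), np.float64(77.0912708510518)), (array([-165. ,    0.3,    3.3]), np.float64(1.1424316986414687))]
side 75 [-163.8    0.    -4. ] -1.3884338872073754 163.86549628696835
```

View pics/end.png

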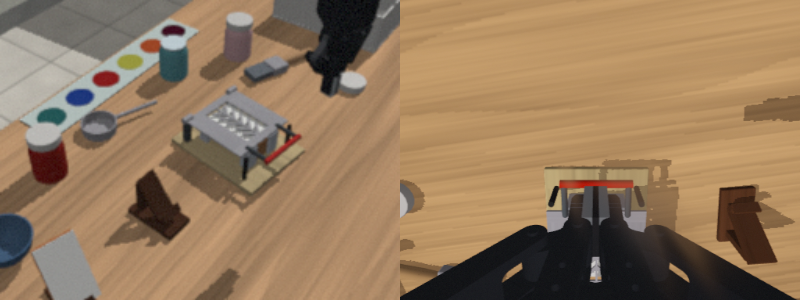

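The picture shows the stencil level and shut, with the bar near (280,148) in the left half and the white tile visible through the stencil cut-out near (238,122). The rack is empty, everything else is in place, and the arm is clear.

```bash
python3 -c "
from workcell import r
print(r.hand_in())"
```

```text
the job is handed in; nothing more can be done
None
```

The blue-backed tile lies white face up in the jig pocket, the stencil is pressed fully shut over it, nothing else was moved, and the job was handed in at about 28 s; no verdict came back.

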